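# Recharge the air chambers under the sink with the loose key

## Robot

A 6-joint arm with a two-finger parallel gripper is mounted at the origin on the work surface. World frame = base frame: x ahead of the robot, y to its left, z up, the work surface at z = 0. Lengths are in m, angles in rad, forces in N, time in s.
With the tool pointing down it reaches from about 0.35 to 0.975 m from the base axis. Payload 4.9 kg.
Tool frame: the origin (TCP) lies on the mounting face of the last link; the fingertips stand 173 mm ahead of it and the grasp point (between the pads) lies ctrl.pinch_z ahead of it (ctrl.pinch_z is the distance from the TCP to the grasp point, in m); z points along the fingers, y is the line along which they close (so a half turn about z gives the same grasp; the last joint's range is limited). The gripper opens to 85 mm and grips with 20 to 120 N. Pads are 22 mm wide; open, the fingers measure 114 mm over their backs; the gripper's body (76 mm by 85 mm) begins 54 mm behind the grasp point. The pads swing forward as they close: fully open they stand 13 mm farther back than shut.
Start: joints at [1.096, 0.053, 1.613, -0, 1.476, -0.119], TCP at [0.218, 0.586, 0.405] pointing down, gripper open.
Joint ranges: [-3.01, 3.01], [-1.01, 2.22], [0.06, 2.58], [-1.02, 4.17], [0.09, 2.62], [-3.14, 3.14]. Speed limits (rad/s): [2.57, 2.57, 3.14, 3.14, 3.14, 3.14].

## Interface

Orientations are given as a rotation vector (axis times angle).
In Python, from station import telemetry, eyes, ctrl gives the robot as it stands.
- The arm moves only by the tool apply_moves, never from a script. Its argument "plan" is a list of rows, each a list of 5 numbers: the finger opening in m, from 0 to 0.0854, then the shift along the tool's x, y, z in m, then the turn about the tool's z in rad. In form: [[jaw, x, y, z, roll], ...]. A call has 1 to 12 rows; each row is the pose to reach, as a shift and turn from the pose commanded when the call began, along the tool's axes at that moment; what a row does not reach only later rows make up. A row lasts 1/12 s, in which the tool goes at most 41.7 mm and 7.16 degrees, less where a joint would pass 70% of its speed; a pose out of reach is approached as far as the arm can. A call with a gripper value outside its range is refused whole. The fingers move at their own pace and stop on an object; "newtons" is the grip in N (left out, the last holds). Time passes only in rows, so rows that repeat a pose let the fingers close. It gives the time, the measured TCP pose, the force, the opening and the grip force at its end, in the units of the state.
- telemetry.get_obs(): the state, without advancing time (a new reading comes with each control period).
- eyes.get_image(name): name is "scene" or "top"; returns a dict with "img" (480x640x3 uint8, blue, green, red), "range_z" (480x640 float32, m along the optical axis (not along the pixel's ray), 0 where there is no reading), "K" (3x3 intrinsics, pixels), "pose" (4x4, takes a point from camera to world coordinates). Camera axes: x right, y down, z forward; pixel columns grow to the right and rows downward; lengths in m; the calibration is good to about 2 mm. A picture is of the moment at which its call begins.
- ctrl.finish_job(): hands the job in; it is judged then, once.
Trained networks look in a picture, given as the dict that the camera call returned (one of the last four; its "shot" number tells which), for a name from the list of things; names that differ only in an ending like _2 or _b are one class to them, and where a whole thing is asked for, a point or a joint stands for the part that bears it (a point fixed in the world has none). Each returns a list of dicts, best first, with "confidence" (0 to 1); they miss things now and then, are a little off and sometimes report something else, mostly with a low value. They report only what shows in the picture. A call takes as long as a camera call. They do not tell look-alikes from the thing itself.
- eyes.search_frame(thing, picture): "box" ([left, top, right, bottom] in pixels, round what is visible of it).
- eyes.outline_of(thing, picture): "region" (480x640 bool, what is visible of it) and "box" ([left, top, right, bottom] in pixels, round what is visible of it).
- eyes.tip_of(thing, picture): "point" ([column, row] in pixels: a listed point, or the origin of a listed thing).
The state is a dict: "t": time; "q": joint angles; "dq": joint speeds; "effort": joint torques, N m; "tool_pos": TCP position; "tool_rot": TCP orientation; "contact_force": force on the tool from outside, world axes, zero at the start; "wrist_torque": the same for the moment, N m; "opening": finger opening in m; "grip_force": force on a finger pad.
Only numpy, scipy, OpenCV 4.12 (cv2) and the standard library are available. Lean on these libraries where they do the work, as an engineer would, in place of code of your own. Each camera call takes 0.05 s, during which the arm holds its last target. There are 200 camera calls.

## Task

The pipes bang, so refill their air chambers: with the T-shaped loose key, pressed on and turned until it drops over the square spindle, turn every supply stop clockwise until fully shut; once all are shut, pull the drain valve's knob right out, then push it fully home; and only then use the key to open every stop fully again. Touch the stops with the key only, never with the fingers. Finish with the key in the foil tray, standing or lying, and leave the mousetraps, the detergent tub and the vinegar bottle undisturbed.

Things in the scene. Friction and masses are not known exactly. Their poses are not given: they have to be found in the camera images.
- stop_a: A chrome loose-key supply stop on a copper riser through the floor (one of four alike; two to four are fitted, an absent one reads None). Origin on the floor under the spindle's axis, z up. Body 39 mm across at most; its flat top, on which the key's socket comes to rest, is 90 mm above the floor. A 15 mm copper outlet pipe with a capped air-chamber stub runs from it along its +x (away from the robot), pipe centre 64 mm up. Stands fast on the floor.
- spindle_a (a joint): Angle in rad of the brass spindle of stop_a: 0 = fully open, 1.571 = fully shut (hard stop); grows as the spindle is turned clockwise seen from above. It starts somewhere open, between 0 and 0.35. Turns with about 0.12 N m of friction and stays where it is left.
- spindle_a_top (a point): Point on the axis of stop_a's spindle at the upper edge (shoulder) of its square, 106 mm above the floor. The spindle is a 14 mm square, standing 16 mm above the stop's body (from 90 to 106 mm), with a round nose of 10 mm diameter and 5 mm height on top (to 111 mm). The point turns with the spindle: its x and y axes are square to the flats, z up.
- stop_b: A chrome loose-key supply stop on a copper riser through the floor (one of four alike; two to four are fitted, an absent one reads None). Origin on the floor under the spindle's axis, z up. Body 39 mm across at most; its flat top, on which the key's socket comes to rest, is 90 mm above the floor. A 15 mm copper outlet pipe with a capped air-chamber stub runs from it along its +x (away from the robot), pipe centre 64 mm up. Stands fast on the floor.
- spindle_b (a joint): Angle in rad of the brass spindle of stop_b: 0 = fully open, 1.571 = fully shut (hard stop); grows as the spindle is turned clockwise seen from above. It starts somewhere open, between 0 and 0.35. Turns with about 0.12 N m of friction and stays where it is left.
- spindle_b_top (a point): Point on the axis of stop_b's spindle at the upper edge (shoulder) of its square, 106 mm above the floor. The spindle is a 14 mm square, standing 16 mm above the stop's body (from 90 to 106 mm), with a round nose of 10 mm diameter and 5 mm height on top (to 111 mm). The point turns with the spindle: its x and y axes are square to the flats, z up.
- stop_c: A chrome loose-key supply stop on a copper riser through the floor (one of four alike; two to four are fitted, an absent one reads None). Origin on the floor under the spindle's axis, z up. Body 39 mm across at most; its flat top, on which the key's socket comes to rest, is 90 mm above the floor. A 15 mm copper outlet pipe with a capped air-chamber stub runs from it along its +x (away from the robot), pipe centre 64 mm up. Stands fast on the floor.
- spindle_c (a joint): Angle in rad of the brass spindle of stop_c: 0 = fully open, 1.571 = fully shut (hard stop); grows as the spindle is turned clockwise seen from above. It starts somewhere open, between 0 and 0.35. Turns with about 0.12 N m of friction and stays where it is left.
- spindle_c_top (a point): Point on the axis of stop_c's spindle at the upper edge (shoulder) of its square, 106 mm above the floor. The spindle is a 14 mm square, standing 16 mm above the stop's body (from 90 to 106 mm), with a round nose of 10 mm diameter and 5 mm height on top (to 111 mm). The point turns with the spindle: its x and y axes are square to the flats, z up.
- stop_d: A chrome loose-key supply stop on a copper riser through the floor (one of four alike; two to four are fitted, an absent one reads None). Origin on the floor under the spindle's axis, z up. Body 39 mm across at most; its flat top, on which the key's socket comes to rest, is 90 mm above the floor. A 15 mm copper outlet pipe with a capped air-chamber stub runs from it along its +x (away from the robot), pipe centre 64 mm up. Stands fast on the floor.
- spindle_d (a joint): Angle in rad of the brass spindle of stop_d: 0 = fully open, 1.571 = fully shut (hard stop); grows as the spindle is turned clockwise seen from above. It starts somewhere open, between 0 and 0.35. Turns with about 0.12 N m of friction and stays where it is left.
- spindle_d_top (a point): Point on the axis of stop_d's spindle at the upper edge (shoulder) of its square, 106 mm above the floor. The spindle is a 14 mm square, standing 16 mm above the stop's body (from 90 to 106 mm), with a round nose of 10 mm diameter and 5 mm height on top (to 111 mm). The point turns with the spindle: its x and y axes are square to the flats, z up.
- key_center (a point): Half-way up the loose key, on its axis: dark cast-iron T-key, 62 mm tall, about 300 g, standing upright on its socket at the start (loose). z runs up from the socket to the bar. On top is the T bar: 80 mm long (along x), 15 mm wide (y), 18 mm high, its middle 22 mm above this point; below it a round shank, 22 mm in diameter, and the socket.
- key: The same key; origin at the middle of its underside, axes as above. The foot is a 44 mm square socket, 30 mm high, with a 15.6 mm square hole, 24 mm deep, open below; all sides along x and y. Set on a spindle, the round nose enters at any angle and the key stands on the square; turned until square to square it drops 16 mm onto the stop's body. Play then is about 7 degrees either way.
- tray: Folded aluminium foil tray, loose, 60 g. Inside 112 mm (x) by 152 mm (y), walls 4 mm thick and 26 mm high, floor 4 mm thick; origin at the centre of its underside, z up.
- drain: Drain valve with a push-pull knob, fixed to the floor on a riser and outlet pipe like the stops' (same pipe sizes). Origin on the floor under the knob's axis, z up. Its body ends 93 mm above the floor.
- knob (a joint): Travel in m of the drain valve's knob: 0 = pushed home (drain shut), 0.016 = pulled straight up to its stop (drain open). Starts at 0. Moves with about 6 N of seal friction and stays where it is left.
- knob_grip (a point): Middle of the round grey knob, on its axis; it moves with the knob. Knob 35 mm in diameter, 22 mm high, on a thin stem; home, this point is 113.5 mm above the floor, the knob's top 10.5 mm above this point.
- trap_set: Set wooden mousetrap, 98 x 46 x 16 mm, lying on the floor between the key and the tray. Origin at the centre of its underside. Loose; not to be disturbed.
- trap_sprung: Sprung wooden mousetrap, 98 x 46 x 16 mm, lying to the left of the work. Origin at the centre of its underside. Loose; to be left alone.
- tub: Closed purple detergent tub, 126 x 96 x 134 mm, to the right of the work. Origin at the centre of its underside. Loose; to be left alone.
- vinegar: Glass vinegar bottle with a twist cap, 60 mm in diameter, 170 mm tall, to the left of the work. Origin at the centre of its underside. Loose; to be left alone.
Things that resemble listed ones, but are neither listed nor needed, are in the scene too. There is more than one size of the key; the job needs the middle-sized.

How it is judged:
On the way, in this order (a step that is already met when the one before it is completed fails the run):
1. every supply stop that is fitted is shut (spindle within 10 degrees of its stop) (value of joint each of spindle_a, spindle_b, spindle_c, spindle_d above 1.4 rad), for 0.2 s.
2. the drain knob is pulled out to its stop (at least 13 of 16 mm) (value of joint knob above 0.013 m), for 0.3 s.
3. the drain knob is pushed home (within 2.5 mm) (value of joint knob below 0.0025 m), for 0.2 s.
4. every fitted stop is fully open again (spindle within 10 degrees of its open end) (value of joint each of spindle_a, spindle_b, spindle_c, spindle_d below 0.17 rad), for 0.2 s.
At the end, for the whole second after the job is handed in: All fitted stops are fully open (spindle angle under 0.17 rad), the drain knob is home (under 2.5 mm), and the key rests in the foil tray: its middle within the tray's inner walls and under 50 mm high, at rest (all of step 4 and value of joint knob below 0.0025 m and x of key_center in the frame of tray between -0.056 and 0.056 m and y of key_center in the frame of tray between -0.076 and 0.076 m and height (world z) of key_center below 0.05 m and linear speed of key below 0.02 m/s); the robot touches nothing.
It fails at once if the set mousetrap is shifted by more than 12 mm or tipped over (distance of trap_set from where it was at the start of the episode above 0.012 m or angle between trap_set's own z axis and vertical above 0.3 rad).
It fails at once if the sprung mousetrap is shifted by more than 12 mm or tipped over (distance of trap_sprung from where it was at the start of the episode above 0.012 m or angle between trap_sprung's own z axis and vertical above 0.3 rad).
It fails at once if the detergent tub is shifted by more than 12 mm or tipped over (distance of tub from where it was at the start of the episode above 0.012 m or angle between tub's own z axis and vertical above 0.3 rad).
It fails at once if the vinegar bottle is shifted by more than 12 mm or tipped over (distance of vinegar from where it was at the start of the episode above 0.012 m or angle between vinegar's own z axis and vertical above 0.3 rad).
It fails at once if a stop is touched with the fingers instead of the key (over 5 N) (contact force between the fingers and stop_a above 5 N or contact force between the fingers and stop_b above 5 N or contact force between the fingers and stop_c above 5 N or contact force between the fingers and stop_d above 5 N).
Of stop_a, stop_b, stop_c, stop_d only 2 to 4 are there at a start; the rules pass over those that are not, and their reading is None.
At some moment in a run one of tray may be knocked a few centimetres aside while the robot is not near it.
It also fails if it takes over 210 s, if anything falls off the work surface, if the arm or the gripper's body presses on something with over 40 N, if the wrist force passes 120 N, or if a joint passes its speed limit or range.

## Working session

There is one attempt and no reset: what is moved stays moved. The work goes in short steps, Python scripts to look and compute and a tool call to move; the robot and the scene stay as the last step left them, time stands still between calls to the robot, and variables do not carry over. Pictures are saved under pics/ and viewed, at most 14 in all, crops included, and the job is handed in when it is done.

Besides the shell and the picture viewer there is one more tool, called after ">>>" as a command line: name --pt "numbers of a row" for each row, then --argument value for the rest. apply_moves: Moves the arm, as the interface text tells. Its arguments: {"type":"object","properties":{"plan":{"type":"array","items":{"type":"array","items":{"type":"number"}}},"newtons":{"type":"number"}},"required":["plan"]}

```bash
mkdir -p pics; ls; cat > h.py <<'E'
import numpy as np,cv2
from station import telemetry,eyes,ctrl
def cloud(p):
    K=p["K"];z=p["range_z"];v,u=np.mgrid[0:480,0:640]
    P=np.stack([(u-K[0,2])*z/K[0,0],(v-K[1,2])*z/K[1,1],z],-1)
    T=p["pose"];W=P@T[:3,:3].T+T[:3,3];W[z<=0]=np.nan;return W
def ray(p,px,h):
    K=p["K"];T=p["pose"];d=T[:3,:3]@np.array([(px[0]-K[0,2])/K[0,0],(px[1]-K[1,2])/K[1,1],1]);o=T[:3,3]
    return o+d*(h-o[2])/d[2]
E
python3 - <<'E'
from h import *
for n in("top","scene"):
    p=eyes.get_image(n);cv2.imwrite(f"pics/{n}0.png",p["img"]);print(n,p["pose"].round(3).tolist(),p["K"].tolist())
    for th,hh in(("stop_a",0),("spindle_a_top",.106),("key_center",.031),("tray",0),("drain",0),("knob_grip",.1135),("trap_set",0),("trap_sprung",0),("tub",0),("vinegar",0)):
        for r in eyes.tip_of(th,p): print(th,round(r["confidence"],2),np.round(r["point"],1),ray(p,r["point"],hh).round(3))
print(telemetry.get_obs(),ctrl.pinch_z)
E
```

```text
pics
top [[-0.071, -0.976, 0.204, 0.226], [-0.997, 0.07, -0.011, 0.017], [-0.003, -0.205, -0.979, 1.462], [0.0, 0.0, 0.0, 1.0]] [[498.9929109063675, 0.0, 315.275565138784], [0.0, 498.9929109063675, 231.4779740742116], [0.0, 0.0, 1.0]]
stop_a 0.86 [307.4 198.4] [0.635 0.017 0.   ]
stop_a 0.66 [266.1 219.3] [0.579 0.146 0.   ]
stop_a 0.58 [354.6 209.4] [ 0.59  -0.123  0.   ]
spindle_a_top 0.73 [354.  210.6] [ 0.56  -0.111  0.106]
spindle_a_top 0.53 [259.7 208.9] [0.584 0.153 0.106]
key_center 0.92 [234.6 267.5] [0.435 0.241 0.031]
key_center 0.72 [233.5 294.9] [0.356 0.247 0.031]
key_center 0.65 [277.4 261.3] [0.444 0.117 0.031]
tray 0.73 [396.7 257.4] [ 0.435 -0.234  0.   ]
drain 0.95 [230.5 204.5] [0.632 0.251 0.   ]
drain 0.46 [397.4 256.2] [ 0.439 -0.237  0.   ]
knob_grip 0.58 [233.4 269.1] [0.419 0.231 0.113]
knob_grip 0.44 [223.8 194.1] [0.632 0.25  0.113]
trap_set 0.84 [323.1 261.1] [ 0.44  -0.016  0.   ]
trap_sprung 0.57 [191.9 201.9] [0.649 0.367 0.   ]
trap_sprung 0.32 [322.4 260.2] [ 0.443 -0.014  0.   ]
tub 0.58 [471.1 241.5] [ 0.467 -0.46   0.   ]
vinegar 0.91 [152.9 273.5
[... 1125 characters left out ...]
   ]
{'t': 1.1, 'q': array([ 1.09599199e+00,  5.26969200e-02,  1.61288617e+00, -2.52910389e-06,
        1.47597983e+00, -1.19013425e-01]), 'dq': array([ 1.45617319e-03,  3.47661978e-04, -1.20298982e-03, -4.29594788e-05,
        6.28228128e-04,  9.23165645e-04]), 'effort': array([ 7.45429825e-04, -3.93682337e+01, -3.70474255e+01, -4.33254968e-05,
        3.23378981e-04, -3.86903352e-06]), 'tool_pos': array([0.21770944, 0.5858431 , 0.40471376]), 'tool_rot': array([5.55929611e-01, 3.09200208e+00, 4.35113315e-05]), 'contact_force': array([0.02197533, 0.11596266, 0.59181758]), 'wrist_torque': array([ 0.02279257,  0.06036511, -0.03897246]), 'grip_force': 0.0, 'opening': 0.08545214556961993} 0.1547
```

```bash
python3 - <<'E'
import cv2
a=cv2.imread("pics/top0.png")[150:330,130:510];cv2.imwrite("pics/t1.png",cv2.resize(a,None,fx=2.1,fy=2.1,interpolation=cv2.INTER_CUBIC))
a=cv2.imread("pics/scene0.png")[190:410,160:560];cv2.imwrite("pics/s1.png",cv2.resize(a,None,fx=2,fy=2,interpolation=cv2.INTER_CUBIC))
E
```

```text
(no output)
```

View pics/t1.png

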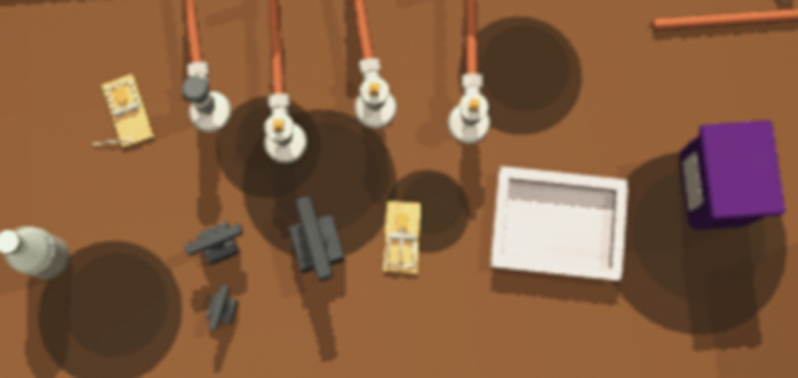

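View pics/s1.png

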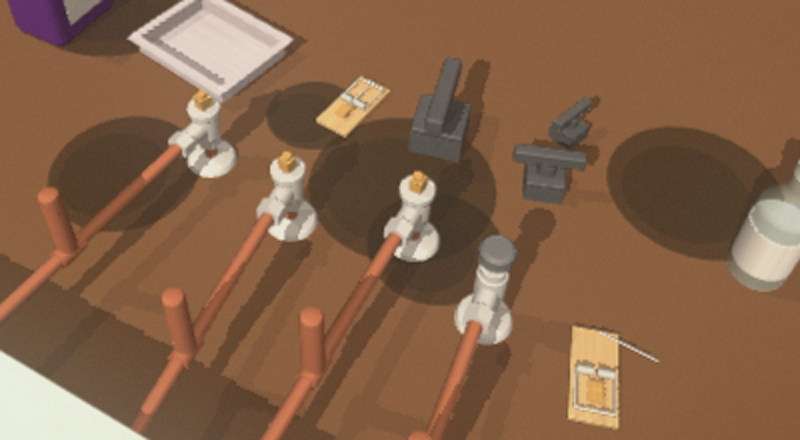

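Three stops are fitted (brass spindles at crop px (280,125), (375,90) and (473,105)). The drain is at (197,88). The middle-sized key is at (215,242), with a larger one at (317,240) and a smaller one at (220,308). The tray is at (560,225).

```bash
cat >> h.py <<'E'
def rect(W,c,r,z0,z1,m=None):
    s=(np.hypot(W[...,0]-c[0],W[...,1]-c[1])<r)&(W[...,2]>z0)&(W[...,2]<z1)
    if m is not None: s&=m
    P=W[s]
    if len(P)<5: return None
    b=cv2.minAreaRect((P[:,:2]*1000).astype(np.float32))
    return len(P),P.mean(0).round(4).tolist(),np.round(b[0],1).tolist(),np.round(b[1],1).tolist(),round(b[2],1)
def brass(p):
    h=cv2.cvtColor(p["img"],cv2.COLOR_BGR2HSV);return (h[...,0]>13)&(h[...,0]<32)&(h[...,1]>120)&(h[...,2]>120)
E
python3 - <<'E'
from h import *
S=[(.58,.146),(.635,.01),(.575,-.117)]
for n in("scene","top"):
    p=eyes.get_image(n);W=cloud(p);B=brass(p);print(n)
    for s in S:
        print(" brass",rect(W,s,.04,.085,.125,B)," body",rect(W,s,.04,.08,.097))
        print("   nose",rect(W,s,.04,.1,.125))
        k=(np.hypot(W[...,0]-s[0],W[...,1]-s[1])<.05)&B
        v,u=np.nonzero(k);print("   px",len(u),u.mean().round(2),v.mean().round(2),ray(p,(u.mean(),v.mean()),.104).round(4))
    for c in((.437,.241),(.44,.11),(.36,.245)): print(" key",rect(W,c,.06,.035,.09), rect(W,c,.06,.01,.04))
    print(" knob",rect(W,(.64,.25),.04,.105,.135));print(" tray",rect(W,(.437,-.236),.14,.018,.04),)
    print(" trap",rect(W,(.437,-.014),.08,.008,.03))
E
```

```text
scene
 brass (68, [0.5892, 0.1459, 0.103], [587.7, 145.2], [16.4, 13.6], 7.1)  body (186, [0.5924, 0.1466, 0.0883], [589.0, 144.9], [34.3, 37.3], 17.1)
   nose (54, [0.5887, 0.1452, 0.1054], [586.5, 144.6], [13.4, 16.7], 85.5)
   px 68 368.57 280.62 [0.5899 0.1462 0.104 ]
 brass (67, [0.6304, 0.0148, 0.103], [623.9, 14.8], [14.2, 23.8], 74.9)  body (175, [0.6337, 0.0165, 0.0885], [635.0, 17.6], [47.4, 36.8], 35.4)
   nose (51, [0.6305, 0.0141, 0.1058], [629.3, 14.0], [13.6, 16.1], 65.0)
   px 72 302.14 272.67 [0.6374 0.0163 0.104 ]
 brass (58, [0.5985, -0.1177, 0.1029], [596.7, -119.3], [15.0, 14.2], 65.4)  body (153, [0.6014, -0.1156, 0.0884], [598.5, -118.1], [33.1, 37.0], 41.6)
   nose (40, [0.598, -0.1184, 0.1061], [596.7, -119.3], [15.0, 14.2], 65.4)
   px 62 261.71 240.97 [ 0.6018 -0.112   0.104 ]
 key (384, [0.4455, 0.2437, 0.0542], [420.4, 232.4], [77.7, 79.5], 22.7) (307, [0.455, 0.2468, 0.0259], [425.3, 239.3], [92.2, 47.0], 12.9)
 key (703, [0.4423, 0.1102, 0.0644], [437.6, 106.8], [111.8, 62.0], 11.9) (307, [0.4553, 0.1136, 0.0277], [436.1, 106.7], [65.4, 62.4], 12.1)
 ke
[... 1117 characters left out ...]
 71.5)
   px 16 355.0 200.88 [ 0.5888 -0.116   0.104 ]
 key (188, [0.4406, 0.2442, 0.0586], [429.2, 232.6], [76.4, 75.5], 41.6) (152, [0.4376, 0.2425, 0.0285], [440.8, 243.9], [49.3, 44.8], 16.1)
 key (535, [0.4322, 0.1074, 0.0625], [434.9, 108.7], [107.4, 61.7], 12.2) (91, [0.4258, 0.1049, 0.0341], [437.3, 99.5], [92.3, 88.0], 4.3)
 key (98, [0.3518, 0.2434, 0.0463], [352.4, 244.1], [12.5, 59.8], 70.1) (104, [0.355, 0.2419, 0.0242], [371.7, 242.0], [40.6, 94.9], 85.2)
 knob (131, [0.6357, 0.251, 0.1224], [636.8, 252.3], [34.4, 32.2], 64.9)
 tray (971, [0.4372, -0.2307, 0.0265], [436.7, -229.2], [179.0, 141.1], 79.5)
 trap (282, [0.4352, -0.0104, 0.012], [443.6, -15.5], [121.8, 137.5], 22.2)
```

```bash
cat >> h.py <<'E'
def bar(W,c,r=.048,z0=.057,z1=.07):
    s=(np.hypot(W[...,0]-c[0],W[...,1]-c[1])<r)&(W[...,2]>z0)&(W[...,2]<z1);P=W[s]
    b=cv2.minAreaRect((P[:,:2]*1000).astype(np.float32));e,V=np.linalg.eigh(np.cov(P[:,:2].T));d=V[:,1];a=np.degrees(np.arctan2(d[1],d[0]))%180
    return len(P),P.mean(0).round(4),np.round(b[0],1),np.round(b[1],1),round(b[2],1),a.round(1)
E
python3 - <<'E'
from h import *
S=[(.584,.1455),(.627,.0145),(.595,-.118)]
from scipy.spatial.transform import Rotation as R
for n in("scene","top"):
    p=eyes.get_image(n);W=cloud(p);print(n)
    print(bar(W,(.438,.243)), "big",bar(W,(.438,.108),.07,.07,.1),"foot",rect(W,(.438,.243),.035,.026,.04))
    for s in S: print(rect(W,s,.022,.0875,.093), "nose",rect(W,s,.02,.1085,.118))
    print("knob",rect(W,(.64,.251),.03,.121,.13))
print(R.from_rotvec(telemetry.get_obs()["tool_rot"]).as_matrix().round(3))
E
```

```text
scene
(195, array([0.4473, 0.2436, 0.0602]), array([446.5, 243.3]), array([16.9, 77.1]), 19.6, np.float64(109.0)) big (360, array([0.4428, 0.1092, 0.0844]), array([434.7, 106.3]), array([114.2,  21.8]), 12.6, np.float64(12.1)) foot (185, [0.4548, 0.247, 0.0297], [452.3, 245.9], [31.4, 43.4], 19.4)
(116, [0.5905, 0.1463, 0.0894], [588.5, 145.7], [35.2, 35.9], 20.3) nose (12, [0.5859, 0.1442, 0.1096], [585.8, 144.9], [7.7, 8.2], 25.0)
(112, [0.6331, 0.0151, 0.0894], [631.2, 15.1], [33.2, 35.9], 32.5) nose (10, [0.6286, 0.0118, 0.1098], [628.8, 12.1], [9.0, 6.3], 31.3)
(102, [0.6001, -0.116, 0.0893], [599.0, -118.0], [31.6, 36.5], 37.1) nose (12, [0.5961, -0.1197, 0.1102], [596.0, -121.2], [7.8, 8.9], 56.4)
knob (178, [0.6415, 0.2511, 0.1229], [642.0, 250.7], [28.9, 29.6], 27.0)
top
(140, array([0.4427, 0.2451, 0.0624]), array([442.3, 245.2]), array([15.3, 78. ]), 19.1, np.float64(109.2)) big (312, array([0.4301, 0.1073, 0.0863]), array([431.8, 108.4]), array([112.8,  22.3]), 12.5, np.float64(12.6)) foot (123, [0.4397, 0.2435, 0.0313], [442.6, 245.0], [43.8, 44.2], 19.0)
(66, [0.5818, 0.145, 0.0903], [583.4, 145.0], [36.9, 33.1], 17.2) nose (9, [0.5833, 0.1446, 0.1127], [582.5, 144.3], [8.0, 11.2], 86.4)
(71, [0.6252, 0.0136, 0.0904], [625.5, 14.4], [34.3, 36.5], 85.9) nose (13, [0.6252, 0.0141, 0.1107], [625.0, 14.4], [10.2, 11.6], 58.5)
(62, [0.5921, -0.1185, 0.0901], [593.8, -117.6], [34.0, 32.9], 84.3) nose (9, [0.5929, -0.117, 0.1112], [592.8, -116.2], [10.3, 7.9], 27.9)
knob (89, [0.637, 0.2518, 0.1247], [637.0, 252.2], [31.1, 33.9], 87.5)
[[-0.937  0.348 -0.   ]
 [ 0.348  0.937  0.   ]
 [ 0.     0.    -1.   ]]
```

>>> apply_moves --pt "0.045 -0.03 -0.022 0 0.08" --pt "0.045 -0.06 -0.044 0 0.16" --pt "0.045 -0.09 -0.066 0.01 0.24" --pt "0.045 -0.12 -0.088 0.03 0.32" --pt "0.045 -0.15 -0.11 0.05 0.4" --pt "0.045 -0.18 -0.132 0.07 0.48" --pt "0.045 -0.21 -0.154 0.09 0.56" --pt "0.045 -0.24 -0.176 0.11 0.64" --pt "0.045 -0.27 -0.198 0.13 0.72" --pt "0.045 -0.3 -0.22 0.135 0.8" --pt "0.045 -0.331 -0.241 0.135 0.881" --pt "0.045 -0.331 -0.241 0.135 0.881" --newtons 60

```text
t: 2.3
tool_pos: [0.4465, 0.2405, 0.2693]
tool_rot: [1.831, 2.55, -0.002]
contact_force: [-0.3, 1.1, -0.1]
opening: 0.0446
grip_force: 0.0
```

```bash
cat >> h.py <<'E'
from scipy.spatial.transform import Rotation as R
def st():
    o=telemetry.get_obs();M=R.from_rotvec(o["tool_rot"]).as_matrix()
    print("t",round(o["t"],2),"tcp",(o["tool_pos"]*1000).round(1),"yawy",np.degrees(np.arctan2(M[1,1],M[0,1])).round(1),"q6",o["q"][5].round(2),"F",o["contact_force"].round(1),"T",o["wrist_torque"].round(2),"op",round(o["opening"]*1000,1),"g",round(o["grip_force"],1))
    return o,M
def go(x,y,z,yaw,M=None,o=None):
    if o is None: o,M=st()
    d=M.T@(np.array([x,y,z])-o["tool_pos"]);cur=np.degrees(np.arctan2(M[1,1],M[0,1]))
    r=(cur-yaw+180)%360-180
    print("move tool mm",(d*1000).round(1),"roll",np.radians(r).round(3),"rows",max(np.linalg.norm(d)/.0417,abs(r)/7.16).round(1))
E
python3 - <<'E'
from h import *
go(.4444,.2443,.2187,19.1)
p=eyes.get_image("scene");cv2.imwrite("pics/s2.png",cv2.resize(p["img"][140:320,300:540],None,fx=3,fy=3))
E
```

```text
t 2.3 tcp [446.5 240.5 269.3] yawy 18.6 q6 0.02 F [-0.3  1.1 -0.1] T [ 0.03 -0.02  0.  ] op 44.6 g 0.0
move tool mm [ 4.4 -0.8 50.6] roll -0.008 rows 1.2
```

View pics/s2.png

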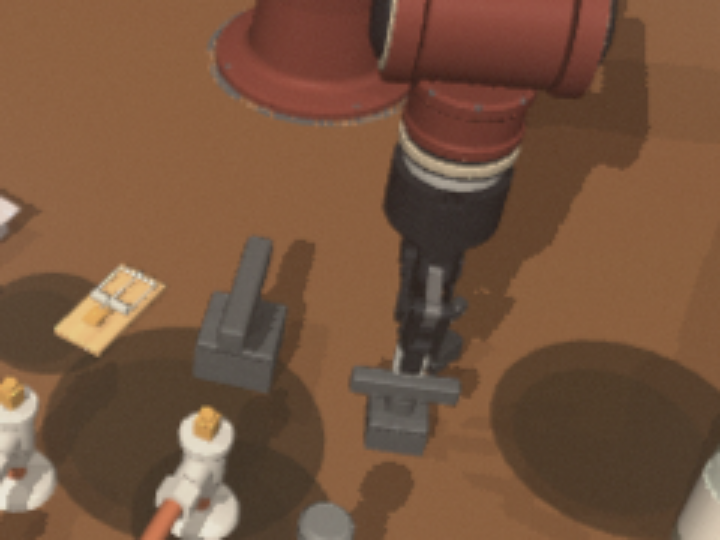

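>>> apply_moves --pt "0.045 0 0 0.015 0" --pt "0.045 0 0 0.03 0" --pt "0.045 0 0 0.045 0" --pt "0.045 0 0 0.051 0" --pt "0.045 0 0 0.051 0"

```text
t: 2.77
tool_pos: [0.4428, 0.2452, 0.2171]
tool_rot: [-1.818, -2.56, 0.004]
contact_force: [0.4, -0.5, -0.0]
opening: 0.045
grip_force: 0.0
```

```bash
python3 - <<'E'
from h import *
o,M=st();print(M.round(3).tolist(),o["q"].round(3))
p=eyes.get_image("scene");W=cloud(p);cv2.imwrite("pics/s3.png",cv2.resize(p["img"][220:300,390:490],None,fx=7,fy=7))
E
```

```text
t 2.77 tcp [442.8 245.2 217.1] yawy 19.2 q6 0.02 F [ 0.4 -0.5 -0. ] T [-0.04  0.01 -0.02] op 45.0 g 0.0
[[-0.33, 0.944, -0.003], [0.944, 0.33, -0.001], [0.0, -0.003, -1.0]] [ 0.359 -0.032  2.032  0.     1.145  0.023]
```

View pics/s3.png

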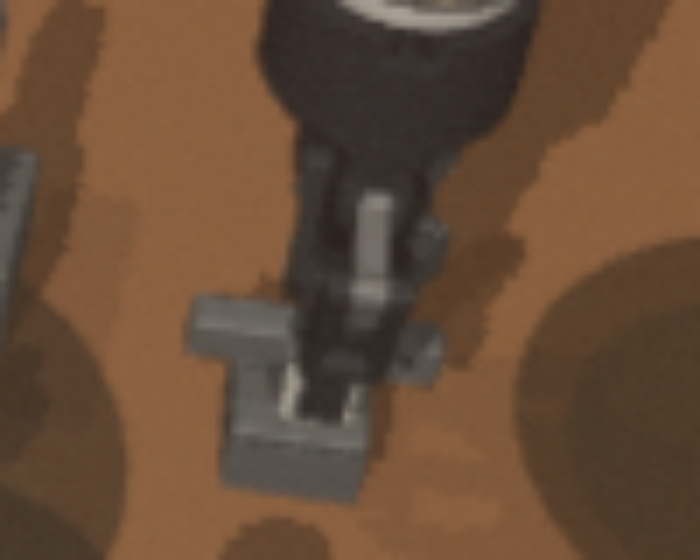

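The key's bar sits centred between the pads. I'll close and lift it.

>>> apply_moves --pt "0.045 0 0 -0.001 0" --pt "0.0 0 0 -0.001 0" --pt "0.0 0 0 -0.001 0" --pt "0.0 0 0 -0.001 0" --pt "0.0 0 0 -0.001 0" --pt "0.0 0 0 -0.001 0" --pt "0.0 0 0 -0.001 0" --newtons 90

```text
t: 3.4
tool_pos: [0.4444, 0.2449, 0.2209]
tool_rot: [1.821, 2.559, 0.002]
contact_force: [-2.7, -0.9, 5.8]
opening: 0.013
grip_force: 88.2
```

```bash
python3 - <<'E'
from h import *
st()
E
```

```text
t 3.4 tcp [444.4 244.9 220.9] yawy 19.1 q6 0.02 F [-2.7 -0.9  5.8] T [-0.01  0.37 -0.02] op 13.0 g 88.2
```

>>> apply_moves --pt "0 0 0 -0.03 0" --pt "0 0 0 -0.07 0" --pt "0 0 0 -0.11 0" --pt "0 -0.02 0.014 -0.13 0" --pt "0 -0.05 0.035 -0.13 0.05" --pt "0 -0.08 0.056 -0.13 0.1" --pt "0 -0.11 0.078 -0.13 0.15" --pt "0 -0.13 0.092 -0.13 0.15" --pt "0 -0.14 0.0995 -0.13 0.15" --pt "0 -0.14 0.0995 -0.13 0.15" --pt "0 -0.14 0.0995 -0.13 0.15"

```text
t: 4.32
tool_pos: [0.5836, 0.1449, 0.3484]
tool_rot: [-2.007, -2.414, 0.002]
contact_force: [-0.7, 0.2, -3.8]
opening: 0.013
grip_force: 89.2
```

```bash
python3 - <<'E'
from h import *
o,M=st();c=o["tool_pos"]
for n in("scene","top"):
    p=eyes.get_image(n);W=cloud(p)
    if n=="scene": cv2.imwrite("pics/s4.png",cv2.resize(p["img"][190:330,290:450],None,fx=5,fy=4))
    zb=c[2]-.2209;print(n,bar(W,c,.048,zb+.052,zb+.07),"foot",rect(W,c,.04,zb-.003,zb+.032),"lo",rect(W,(.5846,.1454),.022,.0875,.0925))
E
```

```text
t 4.32 tcp [583.6 144.9 348.4] yawy 10.5 q6 -0.06 F [-0.7  0.2 -3.8] T [ 0.02  0.   -0.01] op 13.0 g 89.2
scene (295, array([0.5912, 0.149 , 0.1873]), array([591.2, 146. ]), array([31.2, 79.5]), 13.9, np.float64(102.0)) foot (431, [0.5995, 0.1487, 0.148], [586.0, 144.3], [45.7, 44.2], 10.6) lo (116, [0.5922, 0.146, 0.0892], [590.9, 145.9], [29.6, 35.7], 13.3)
top (43, array([0.5822, 0.1514, 0.1892]), array([584. , 153.6]), array([15.6, 64.2]), 5.8, np.float64(97.6)) foot None lo None
```

View pics/s4.png

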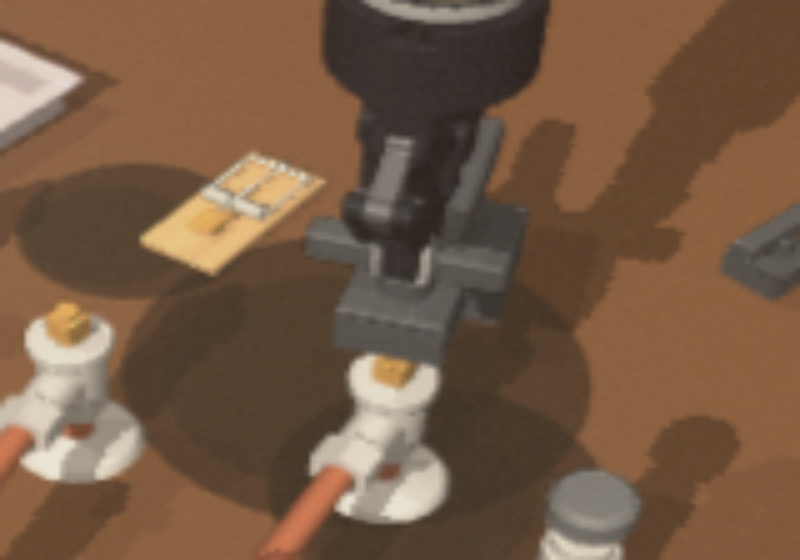

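>>> apply_moves --pt "0 0 0 0.008 0" --pt "0 0 0 0.016 0" --pt "0 0 0 0.021 0" --pt "0 0 0 0.024 0" --pt "0 0 0 0.026 0" --pt "0 0 0 0.026 0"

```text
t: 4.92
tool_pos: [0.5842, 0.1455, 0.3259]
tool_rot: [2.006, 2.415, 0.003]
contact_force: [-0.2, 0.8, 1.4]
opening: 0.0127
grip_force: 90.0
```

```bash
python3 - <<'E'
from h import *
st()
E
```

```text
t 4.92 tcp [584.2 145.5 325.9] yawy 10.6 q6 -0.06 F [-0.2  0.8  1.4] T [0.03 0.   0.05] op 12.7 g 90.0
```

>>> apply_moves --pt "0 0 0 0.003 0.04" --pt "0 0 0 0.004 0.09" --pt "0 0 0 0.004 0.14" --pt "0 0 0 0.004 0.19" --pt "0 0 0 0.004 0.24" --pt "0 0 0 0.004 0.29" --pt "0 0 0 0.004 0.34" --pt "0 0 0 0.004 0.34"

```text
t: 5.58
tool_pos: [0.5842, 0.1451, 0.3196]
tool_rot: [2.387, 2.04, 0.003]
contact_force: [3.9, -1.0, -3.9]
opening: 0.0121
grip_force: 89.1
```

```bash
python3 - <<'E'
from h import *
st()
E
```

```text
t 5.58 tcp [584.2 145.1 319.6] yawy -9.0 q6 0.28 F [ 3.9 -1.  -3.9] T [-0.16 -0.74 -0.03] op 12.1 g 89.1
```

>>> apply_moves --pt "0 0 0 0.005 0" --pt "0 0 0 0.009 0" --pt "0 0 0 0.01 0" --pt "0 0 0 0.01 0.08" --pt "0 0 0 0.01 0.18" --pt "0 0 0 0.01 0.28" --pt "0 0 0 0.01 0.38" --pt "0 0 0 0.01 0.48" --pt "0 0 0 0.01 0.58" --pt "0 0 0 0.01 0.68" --pt "0 0 0 0.01 0.78" --pt "0 0 0 0.01 0.88"

```text
t: 6.58
tool_pos: [0.5843, 0.1447, 0.3107]
tool_rot: [3.03, 0.824, 0.002]
contact_force: [0.6, -3.4, 2.8]
opening: 0.0123
grip_force: 90.1
```

```bash
python3 - <<'E'
from h import *
st()
E
```

```text
t 6.58 tcp [584.3 144.7 310.7] yawy -59.6 q6 1.16 F [ 0.6 -3.4  2.8] T [-0.63 -0.31  0.21] op 12.3 g 90.1
```

>>> apply_moves --pt "0 0 0 0 0.1" --pt "0 0 0 0 0.2" --pt "0 0 0 0 0.3" --pt "0 0 0 0 0.4" --pt "0 0 0 0 0.5" --pt "0 0 0 0 0.6" --pt "0 0 0 0 0.66" --pt "0 0 0 0 0.66"

```text
t: 7.25
tool_pos: [0.5841, 0.1446, 0.3106]
tool_rot: [3.134, -0.197, 0.001]
contact_force: [-0.4, -3.1, 4.4]
opening: 0.0122
grip_force: 90.3
```

```bash
python3 - <<'E'
from h import *
st()
E
```

```text
t 7.25 tcp [584.1 144.6 310.6] yawy -97.2 q6 1.82 F [-0.4 -3.1  4.4] T [-0.82  0.05 -0.02] op 12.2 g 90.3
```

>>> apply_moves --pt "0 0 0 0 0.06" --pt "0 0 0 0 0.12" --pt "0 0 0 0 0.12"

```text
t: 7.5
tool_pos: [0.584, 0.1447, 0.3106]
tool_rot: [3.117, -0.381, 0.001]
contact_force: [-1.2, -4.0, 5.2]
opening: 0.0123
grip_force: 90.5
```

```bash
python3 - <<'E'
from h import *
st()
E
```

```text
t 7.5 tcp [584.  144.7 310.6] yawy -103.9 q6 1.93 F [-1.2 -4.   5.2] T [-0.91  0.17  0.27] op 12.3 g 90.5
```

>>> apply_moves --pt "0 0 0 0 0.06" --pt "0 0 0 0 0.12" --pt "0 0 0 0 0.12"

```text
t: 7.75
tool_pos: [0.584, 0.1447, 0.3107]
tool_rot: [3.088, -0.565, 0.001]
contact_force: [-0.4, -3.7, 4.7]
opening: 0.0127
grip_force: 90.8
```

```bash
python3 - <<'E'
from h import *
st()
p=eyes.get_image("scene");cv2.imwrite("pics/s5.png",cv2.resize(p["img"][190:330,290:450],None,fx=5,fy=4))
E
```

```text
t 7.75 tcp [584.  144.7 310.7] yawy -110.7 q6 2.05 F [-0.4 -3.7  4.7] T [-0.97  0.27  0.79] op 12.7 g 90.8
```

View pics/s5.png

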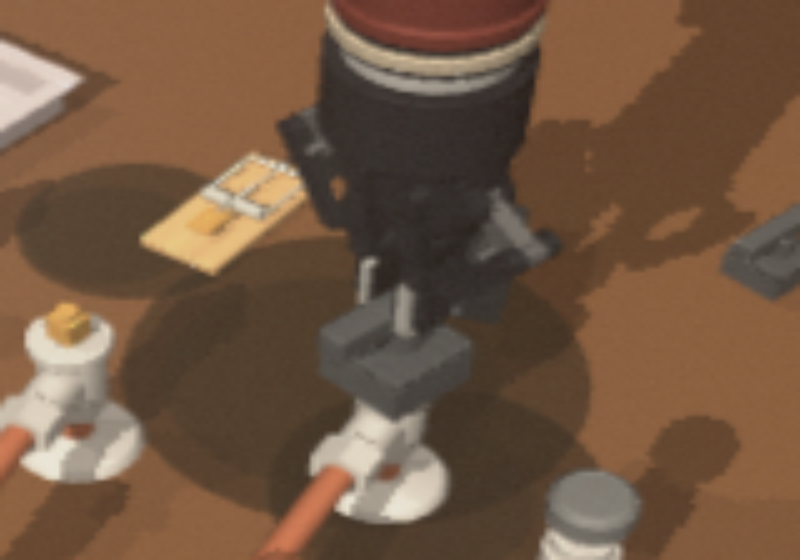

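>>> apply_moves --pt "0 0 0 0 -0.12" --pt "0 0 0 0 -0.24" --pt "0 0 0 0 -0.27" --pt "0 0 0 -0.02 -0.27" --pt "0 0 0 -0.04 -0.27" --pt "0 0 0 -0.045 -0.37" --pt "0 0 0 -0.045 -0.49" --pt "0 0 0 -0.045 -0.61" --pt "0 0 0 -0.045 -0.73" --pt "0 0 0 -0.045 -0.85" --pt "0 0 0 -0.045 -0.97" --pt "0 0 0 -0.045 -1.09"

```text
t: 8.8
tool_pos: [0.5831, 0.1453, 0.3523]
tool_rot: [-2.93, -1.125, 0.006]
contact_force: [-0.4, -0.1, -3.7]
opening: 0.0124
grip_force: 89.3
```

```bash
python3 - <<'E'
from h import *
go(.6266,.0137,.3515,15)
for n in ("scene","top"):
    p=eyes.get_image(n);W=cloud(p)
    for s in [(.584,.1447),(.6266,.0137),(.5943,-.1183),(.639,.251)]:
        q=(abs(W[...,1]-s[1])<.04)&(W[...,0]>s[0]+.05)&(W[...,0]<s[0]+.18)&(W[...,2]>.055)&(W[...,2]<.078);P=W[q]
        if len(P)>10:
            e,V=np.linalg.eigh(np.cov(P[:,:2].T));print(n,len(P),"pipe yaw",np.degrees(np.arctan(V[1,1]/V[0,1])).round(1),"line y at spindle",(P[:,1].mean()+(s[0]-P[:,0].mean())*V[1,1]/V[0,1]).round(4))
E
```

```text
t 8.8 tcp [583.1 145.3 352.3] yawy -48.0 q6 0.96 F [-0.4 -0.1 -3.7] T [ 0.02 -0.03  0.06] op 12.4 g 89.3
move tool mm [-55.8 126.9   0.5] roll -1.099 rows 8.8
scene 491 pipe yaw 0.4 line y at spindle 0.1459
scene 477 pipe yaw 6.3 line y at spindle 0.0126
scene 416 pipe yaw -4.6 line y at spindle -0.1163
scene 582 pipe yaw 6.3 line y at spindle 0.2493
top 208 pipe yaw 5.7 line y at spindle 0.014
top 207 pipe yaw -5.0 line y at spindle -0.1161
top 68 pipe yaw 8.9 line y at spindle 0.2416
```

>>> apply_moves --pt "0 -0.007 0.016 0 -0.12" --pt "0 -0.014 0.032 0 -0.24" --pt "0 -0.021 0.048 0 -0.36" --pt "0 -0.028 0.064 0 -0.48" --pt "0 -0.035 0.08 0 -0.6" --pt "0 -0.042 0.096 0 -0.72" --pt "0 -0.05 0.112 0 -0.84" --pt "0 -0.0555 0.127 0 -0.96" --pt "0 -0.0555 0.127 0 -1.08" --pt "0 -0.0555 0.127 0 -1.1" --pt "0 -0.0555 0.127 0.008 -1.1" --pt "0 -0.0555 0.127 0.012 -1.1"

```text
t: 9.9
tool_pos: [0.6261, 0.0136, 0.3411]
tool_rot: [-1.924, -2.481, 0.001]
contact_force: [-0.0, 0.5, -5.2]
opening: 0.0124
grip_force: 89.3
```

```bash
python3 - <<'E'
from h import *
o,M=st();go(.6266,.0137,.3265,15,M,o)
c=o["tool_pos"];p=eyes.get_image("scene");W=cloud(p);zb=c[2]-.2209
print("foot",rect(W,c,.04,zb-.003,zb+.032)); cv2.imwrite("pics/s6.png",cv2.resize(p["img"][190:330,220:380],None,fx=5,fy=4))
E
```

```text
t 9.9 tcp [626.1  13.6 341.1] yawy 14.4 q6 -0.35 F [-0.   0.5 -5.2] T [-0.05 -0.05  0.02] op 12.4 g 89.3
move tool mm [-0.1  0.5 14.6] roll -0.01 rows 0.3
foot (427, [0.6405, 0.0201, 0.14], [628.8, 13.9], [46.2, 44.3], 14.1)
```

View pics/s6.png

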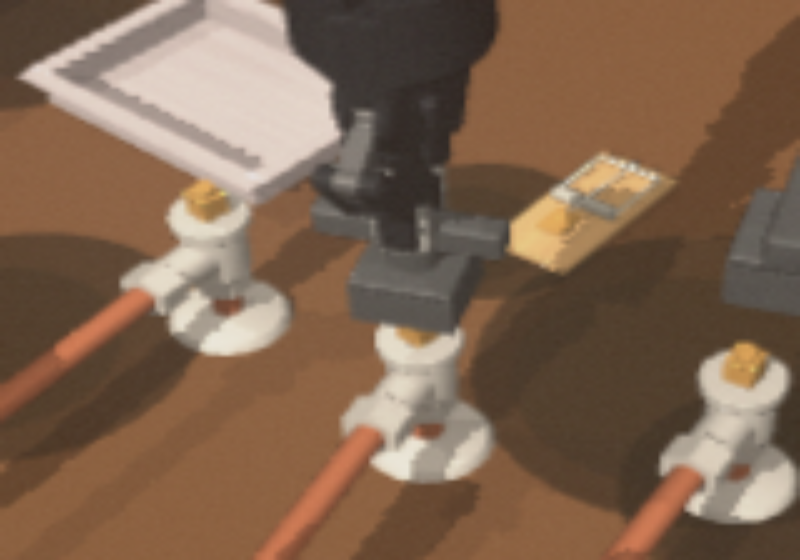

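>>> apply_moves --pt "0 0 0 0.008 0" --pt "0 0 0 0.013 0" --pt "0 0 0 0.016 0" --pt "0 0 0 0.019 0.05" --pt "0 0 0 0.019 0.1" --pt "0 0 0 0.019 0.15" --pt "0 0 0 0.019 0.2" --pt "0 0 0 0.019 0.25" --pt "0 0 0 0.019 0.3" --pt "0 0 0 0.019 0.35" --pt "0 0 0 0.019 0.4" --pt "0 0 0 0.019 0.4"

```text
t: 10.95
tool_pos: [0.6265, 0.0132, 0.3236]
tool_rot: [2.379, 2.052, 0.0]
contact_force: [-0.4, -0.5, -3.6]
opening: 0.0127
grip_force: 89.3
```

```bash
python3 - <<'E'
from h import *
st()
E
```

```text
t 10.95 tcp [626.5  13.2 323.6] yawy -8.4 q6 0.05 F [-0.4 -0.5 -3.6] T [-0.01 -0.06  0.01] op 12.7 g 89.3
```

>>> apply_moves --pt "0 0 0 0.004 0" --pt "0 0 0 0.008 0" --pt "0 0 0 0.012 0" --pt "0 0 0 0.0135 0" --pt "0 0 0 0.0135 0.05" --pt "0 0 0 0.0135 0.1"

```text
t: 11.45
tool_pos: [0.6269, 0.0132, 0.3108]
tool_rot: [2.478, 1.929, 0.002]
contact_force: [0.3, -0.3, -1.1]
opening: 0.0128
grip_force: 89.7
```

```bash
python3 - <<'E'
from h import *
st()
E
```

```text
t 11.45 tcp [626.9  13.2 310.8] yawy -14.2 q6 0.15 F [ 0.3 -0.3 -1.1] T [-0.11 -0.18  0.08] op 12.8 g 89.7
```

>>> apply_moves --pt "0 0 0 0 0.12" --pt "0 0 0 0 0.24" --pt "0 0 0 0 0.36" --pt "0 0 0 0 0.48" --pt "0 0 0 0 0.6" --pt "0 0 0 0 0.72" --pt "0 0 0 0 0.84" --pt "0 0 0 0 0.96" --pt "0 0 0 0 1.08" --pt "0 0 0 0 1.2" --pt "0 0 0 0 1.3" --pt "0 0 0 0 1.38"

```text
t: 12.45
tool_pos: [0.6265, 0.0124, 0.3108]
tool_rot: [3.138, -0.093, -0.002]
contact_force: [-2.5, -4.0, 0.7]
opening: 0.0126
grip_force: 90.0
```

>>> apply_moves --pt "0 0 0 0 0.06" --pt "0 0 0 0 0.12" --pt "0 0 0 0 0.15" --pt "0 0 0 0 0.15"

```text
t: 12.78
tool_pos: [0.6264, 0.0126, 0.3107]
tool_rot: [3.122, -0.318, -0.002]
contact_force: [-5.1, -2.8, 2.1]
opening: 0.0124
grip_force: 90.5
```

```bash
python3 - <<'E'
from h import *
st()
E
```

```text
t 12.78 tcp [626.4  12.6 310.7] yawy -101.6 q6 1.68 F [-5.1 -2.8  2.1] T [-0.87  0.88  0.81] op 12.4 g 90.5
```

>>> apply_moves --pt "0 0 0 0 -0.12" --pt "0 0 0 0 -0.17" --pt "0 0 0 0 -0.17" --pt "0 0 0 -0.02 -0.17" --pt "0 0 0 -0.04 -0.17" --pt "0 0 0 -0.045 -0.29" --pt "0 0 0 -0.045 -0.41" --pt "0 0 0 -0.045 -0.53" --pt "0 0 0 -0.045 -0.65" --pt "0 0 0 -0.045 -0.77" --pt "0 0 0 -0.045 -0.89" --pt "0 0 0 -0.045 -1.01"

```text
t: 13.78
tool_pos: [0.6265, 0.0135, 0.354]
tool_rot: [-2.886, -1.237, -0.0]
contact_force: [0.3, -0.2, -3.5]
opening: 0.0125
grip_force: 89.4
```

```bash
python3 - <<'E'
from h import *
go(.5943,-.1175,.3405,3)
E
```

```text
t 13.78 tcp [626.5  13.5 354. ] yawy -43.6 q6 0.66 F [ 0.3 -0.2 -3.5] T [0.04 0.   0.03] op 12.5 g 89.4
move tool mm [-117.1   67.    13.3] roll -0.814 rows 6.5
```

>>> apply_moves --pt "0 -0.015 0.009 0 -0.12" --pt "0 -0.035 0.02 0 -0.24" --pt "0 -0.055 0.031 0 -0.36" --pt "0 -0.075 0.043 0 -0.48" --pt "0 -0.095 0.054 0 -0.6" --pt "0 -0.11 0.063 0 -0.72" --pt "0 -0.117 0.067 0 -0.81" --pt "0 -0.117 0.067 0.005 -0.81" --pt "0 -0.117 0.067 0.013 -0.81" --pt "0 -0.117 0.067 0.013 -0.81"

```text
t: 14.62
tool_pos: [0.5932, -0.1168, 0.3391]
tool_rot: [-2.171, -2.265, 0.001]
contact_force: [-1.1, 1.2, -5.1]
opening: 0.0127
grip_force: 89.3
```

```bash
python3 - <<'E'
from h import *
o,M=st();go(.5943,-.1175,.3265,3,M,o)
c=o["tool_pos"];p=eyes.get_image("scene");W=cloud(p);zb=c[2]-.2209
print("foot",rect(W,c,.04,zb-.003,zb+.032),"tray",rect(W,(.437,-.236),.14,.018,.034)); cv2.imwrite("pics/s7.png",cv2.resize(p["img"][160:300,180:340],None,fx=5,fy=4))
E
```

```text
t 14.62 tcp [ 593.2 -116.8  339.1] yawy 2.4 q6 -0.36 F [-1.1  1.2 -5.1] T [0.03 0.05 0.  ] op 12.7 g 89.3
move tool mm [-0.8  1.1 12.6] roll -0.01 rows 0.3
foot (398, [0.6063, -0.1096, 0.1369], [595.9, -116.4], [45.7, 46.5], 2.5) tray (526, [0.4369, -0.2106, 0.0254], [439.3, -229.4], [178.7, 143.5], 79.3)
```

View pics/s7.png

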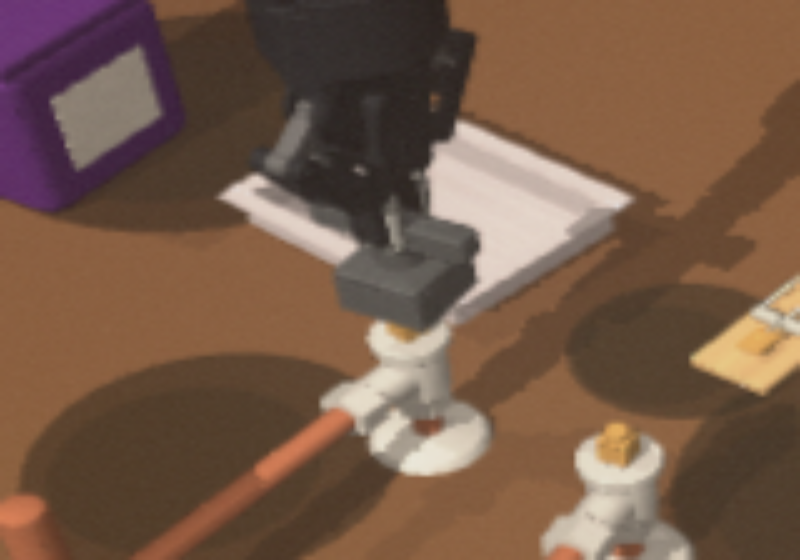

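>>> apply_moves --pt "0 -0.0018 0.0008 0 0" --pt "0 -0.0018 0.0008 0.007 0" --pt "0 -0.0018 0.0008 0.012 0" --pt "0 -0.0018 0.0008 0.015 0" --pt "0 -0.0018 0.0008 0.017 0" --pt "0 -0.0018 0.0008 0.017 0.05" --pt "0 -0.0018 0.0008 0.017 0.1" --pt "0 -0.0018 0.0008 0.017 0.15" --pt "0 -0.0018 0.0008 0.017 0.2" --pt "0 -0.0018 0.0008 0.017 0.25" --pt "0 -0.0018 0.0008 0.017 0.3" --pt "0 -0.0018 0.0008 0.017 0.35"

```text
t: 15.67
tool_pos: [0.5946, -0.1193, 0.3249]
tool_rot: [-2.536, -1.854, 0.0]
contact_force: [-0.3, 0.3, -3.3]
opening: 0.0123
grip_force: 89.3
```

```bash
python3 - <<'E'
from h import *
st()
E
```

```text
t 15.67 tcp [ 594.6 -119.3  324.9] yawy -17.7 q6 -0.01 F [-0.3  0.3 -3.3] T [ 0.02 -0.05  0.05] op 12.3 g 89.3
```

>>> apply_moves --pt "0 0 0 0.003 0" --pt "0 0 0 0.006 0" --pt "0 0 0 0.006 0"

```text
t: 15.92
tool_pos: [0.5944, -0.1193, 0.318]
tool_rot: [-2.532, -1.857, 0.001]
contact_force: [0.5, 0.6, -4.2]
opening: 0.0122
grip_force: 89.3
```

```bash
python3 - <<'E'
from h import *
st()
E
```

```text
t 15.92 tcp [ 594.4 -119.3  318. ] yawy -17.5 q6 -0.02 F [ 0.5  0.6 -4.2] T [ 0.   -0.07  0.02] op 12.2 g 89.3
```

>>> apply_moves --pt "0 0 0 0.004 0" --pt "0 0 0 0.0075 0" --pt "0 0 0 0.0075 0.06" --pt "0 0 0 0.0075 0.18" --pt "0 0 0 0.0075 0.3" --pt "0 0 0 0.0075 0.42" --pt "0 0 0 0.0075 0.54" --pt "0 0 0 0.0075 0.66" --pt "0 0 0 0.0075 0.78" --pt "0 0 0 0.0075 0.9" --pt "0 0 0 0.0075 1.02" --pt "0 0 0 0.0075 1.14"

```text
t: 16.92
tool_pos: [0.5943, -0.12, 0.3112]
tool_rot: [3.134, 0.188, -0.003]
contact_force: [-1.8, -3.5, -3.5]
opening: 0.0128
grip_force: 89.3
```

>>> apply_moves --pt "0 0 0 0 0.1" --pt "0 0 0 0 0.2" --pt "0 0 0 0 0.3" --pt "0 0 0 0 0.36" --pt "0 0 0 0 0.42" --pt "0 0 0 0 0.46" --pt "0 0 0 0 0.46"

```text
t: 17.5
tool_pos: [0.5942, -0.1199, 0.3112]
tool_rot: [3.095, -0.522, -0.003]
contact_force: [-2.8, -3.4, -4.0]
opening: 0.0124
grip_force: 89.5
```

```bash
python3 - <<'E'
from h import *
st()
E
```

```text
t 17.5 tcp [ 594.2 -119.9  311.2] yawy -109.2 q6 1.58 F [-2.8 -3.4 -4. ] T [-0.74  0.59  0.44] op 12.4 g 89.5
```

>>> apply_moves --pt "0 0 0 0 0.06" --pt "0 0 0 0 0.09" --pt "0 0 0 0 0.09"

```text
t: 17.75
tool_pos: [0.5942, -0.1198, 0.3112]
tool_rot: [3.069, -0.66, -0.003]
contact_force: [-3.5, -3.7, -3.7]
opening: 0.0123
grip_force: 89.6
```

```bash
python3 - <<'E'
from h import *
st()
E
```

```text
t 17.75 tcp [ 594.2 -119.8  311.2] yawy -114.3 q6 1.67 F [-3.5 -3.7 -3.7] T [-0.8   0.74  0.6 ] op 12.3 g 89.6
```

>>> apply_moves --pt "0 0 0 0 -0.1" --pt "0 0 0 0 -0.1" --pt "0.045 0 0 0 -0.1" --pt "0.045 0 0 0 -0.1" --pt "0.045 0 0 0 -0.1" --pt "0.045 0 0 -0.03 -0.1" --pt "0.045 0 0 -0.06 -0.1" --pt "0.045 0 0 -0.08 -0.1" --pt "0.045 0 0.02 -0.08 -0.1" --pt "0.045 -0.02 -0.04 -0.08 -0.1" --pt "0.045 -0.02 -0.08 -0.08 -0.1" --pt "0.045 -0.02 -0.12 -0.08 -0.1"

```text
t: 18.75
tool_pos: [0.6193, -0.0176, 0.3933]
tool_rot: [-3.098, 0.513, -0.005]
contact_force: [0.5, 0.4, -0.3]
opening: 0.0445
grip_force: 0.0
```

```bash
python3 - <<'E'
from h import *
go(.6395,.2515,.35,-10)
p=eyes.get_image("scene");W=cloud(p)
print("foot",rect(W,(.594,-.119),.04,.087,.123),bar(W,(.594,-.119),.048,.147,.16))
p2=eyes.get_image("top");W=cloud(p2)
print("top",bar(W,(.594,-.119),.048,.147,.16))
cv2.imwrite("pics/s8.png",np.hstack([cv2.resize(p["img"][180:300,190:390],None,fx=4,fy=4)]))
E
```

```text
t 18.75 tcp [619.3 -17.6 393.3] yawy -108.8 q6 1.75 F [ 0.5  0.4 -0.3] T [ 0.02 -0.    0.04] op 44.5 g 0.0
move tool mm [ -67.8 -261.2   43.6] roll -1.725 rows 13.8
foot (384, [0.605, -0.109, 0.1091], [596.1, -118.8], [46.4, 47.3], 75.0) (193, array([ 0.5989, -0.1188,  0.1502]), array([ 596.9, -119.1]), array([17.9, 80.3]), 76.4, np.float64(166.0))
top (149, array([ 0.5928, -0.1178,  0.1517]), array([ 593.4, -118. ]), array([14.7, 79.8]), 76.5, np.float64(166.4))
```

View pics/s8.png

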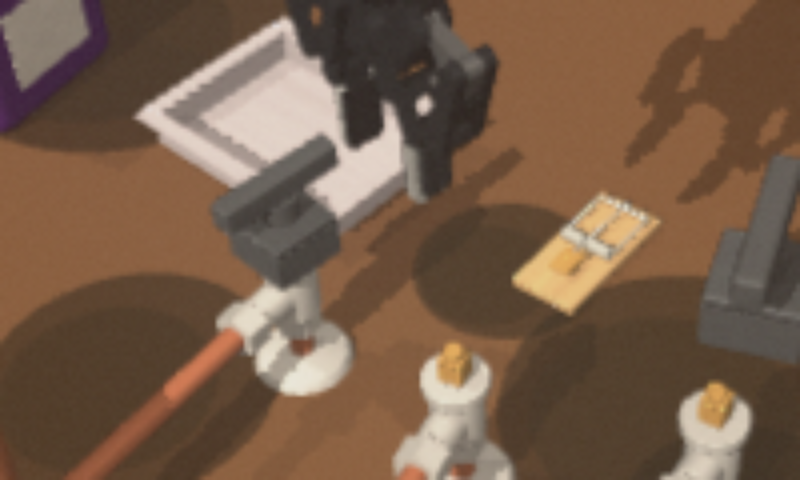

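>>> apply_moves --pt "0.06 -0.0056 -0.022 0 -0.12" --pt "0.06 -0.011 -0.044 0 -0.24" --pt "0.06 -0.017 -0.065 0 -0.36" --pt "0.06 -0.0226 -0.087 0 -0.48" --pt "0.06 -0.028 -0.109 0 -0.6" --pt "0.06 -0.034 -0.131 0 -0.72" --pt "0.06 -0.04 -0.152 0 -0.84" --pt "0.06 -0.045 -0.174 0 -0.96" --pt "0.06 -0.051 -0.196 0.01 -1.08" --pt "0.06 -0.0565 -0.218 0.02 -1.2" --pt "0.06 -0.062 -0.239 0.03 -1.32" --pt "0.06 -0.068 -0.261 0.043 -1.43"

```text
t: 19.85
tool_pos: [0.6387, 0.252, 0.35]
tool_rot: [2.669, 1.656, 0.005]
contact_force: [0.6, -0.0, 0.7]
opening: 0.06
grip_force: 0.0
```

>>> apply_moves --pt "0.06 0 0 0 0" --pt "0.06 0 0 0 0"

```text
t: 20.02
tool_pos: [0.6381, 0.2518, 0.348]
tool_rot: [-2.674, -1.649, 0.002]
contact_force: [0.1, -0.7, 0.4]
opening: 0.06
grip_force: 0.0
```

```bash
python3 - <<'E'
from h import *
go(.6395,.2515,.2717,-27)
E
```

```text
t 20.02 tcp [638.1 251.8 348. ] yawy -26.7 q6 0.73 F [ 0.1 -0.7  0.4] T [-0.01  0.02 -0.02] op 60.0 g 0.0
move tool mm [ 0.5  1.5 76.3] roll 0.006 rows 1.8
```

>>> apply_moves --pt "0.06 0 0.001 0.025 0" --pt "0.06 0 0.001 0.05 0" --pt "0.06 0 0.001 0.07 0" --pt "0.06 0 0.001 0.077 0" --pt "0.06 0 0.001 0.077 0" --pt "0.0 0 0.001 0.077 0" --pt "0.0 0 0.001 0.077 0" --pt "0.0 0 0.001 0.077 0" --pt "0.0 0 0.001 0.077 0" --pt "0.0 0 0.001 0.077 0" --newtons 60

```text
t: 20.85
tool_pos: [0.6385, 0.2515, 0.275]
tool_rot: [-2.672, -1.647, 0.002]
contact_force: [-10.3, 0.7, 6.3]
opening: 0.0328
grip_force: 59.6
```

```bash
python3 - <<'E'
from h import *
st()
E
```

```text
t 20.85 tcp [638.5 251.5 275. ] yawy -26.7 q6 0.73 F [-10.3   0.7   6.3] T [0.22 1.63 0.03] op 32.8 g 59.6
```

>>> apply_moves --pt "0 0 0 -0.005 0" --pt "0 0 0 -0.01 0" --pt "0 0 0 -0.015 0" --pt "0 0 0 -0.018 0" --pt "0 0 0 -0.02 0" --pt "0 0 0 -0.02 0" --pt "0 0 0 -0.02 0" --pt "0 0 0 -0.02 0" --pt "0 0 0 -0.02 0" --pt "0 0 0 -0.02 0"

```text
t: 21.68
tool_pos: [0.6384, 0.2513, 0.2912]
tool_rot: [-2.672, -1.647, 0.002]
contact_force: [-3.1, 4.6, -6.2]
opening: 0.0324
grip_force: 62.6
```

```bash
python3 - <<'E'
from h import *
st()
W=cloud(eyes.get_image("scene"));print(rect(W,(.64,.251),.03,.105,.15), rect(W,(.64,.251),.022,.132,.146))
E
```

```text
t 21.68 tcp [638.4 251.3 291.2] yawy -26.7 q6 0.73 F [-3.1  4.6 -6.2] T [ 0.76  0.54 -0.01] op 32.4 g 62.6
(300, [0.6459, 0.257, 0.136], [642.8, 255.7], [23.7, 58.8], 64.0) (160, [0.6397, 0.2588, 0.1383], [642.6, 257.8], [19.1, 39.1], 80.2)
```

>>> apply_moves --pt "0 0 0 -0.002 0" --pt "0 0 0 -0.004 0" --pt "0 0 0 -0.004 0" --pt "0 0 0 -0.004 0" --pt "0 0 0 -0.004 0"

```text
t: 22.15
tool_pos: [0.6383, 0.2513, 0.2913]
tool_rot: [-2.672, -1.647, 0.002]
contact_force: [4.7, 7.3, -19.4]
opening: 0.0326
grip_force: 62.7
```

```bash
python3 - <<'E'
from h import *
st()
p=eyes.get_image("scene");cv2.imwrite("pics/s9.png",cv2.resize(p["img"][250:370,330:490],None,fx=5,fy=5))
E
```

```text
t 22.15 tcp [638.3 251.3 291.3] yawy -26.7 q6 0.73 F [  4.7   7.3 -19.4] T [ 1.17 -0.81  0.07] op 32.6 g 62.7
```

View pics/s9.png

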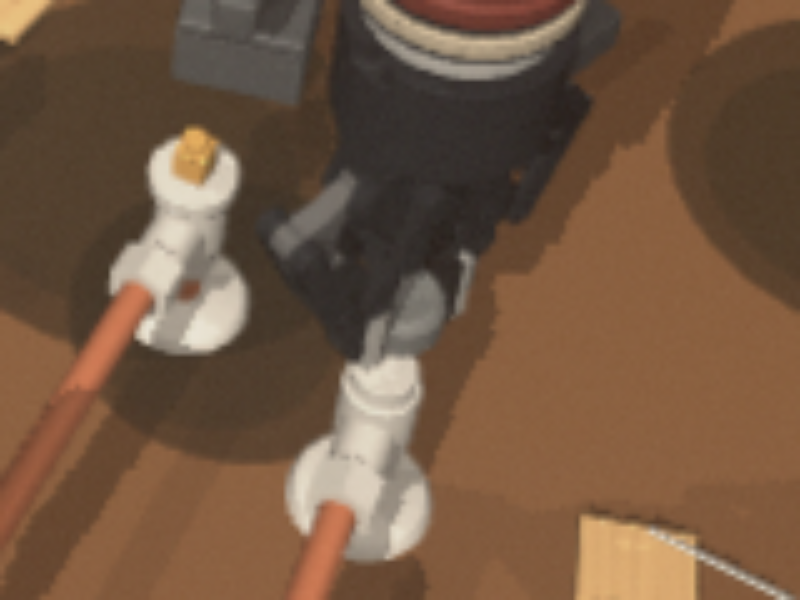

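The knob is at its upper stop: the height no longer changes and the force has risen. I'll push it home.

>>> apply_moves --pt "0 0 0 0.006 0" --pt "0 0 0 0.012 0" --pt "0 0 0 0.018 0" --pt "0 0 0 0.023 0" --pt "0 0 0 0.026 0" --pt "0 0 0 0.028 0" --pt "0 0 0 0.028 0" --pt "0 0 0 0.028 0"

```text
t: 22.87
tool_pos: [0.6388, 0.2516, 0.2749]
tool_rot: [-2.672, -1.648, 0.003]
contact_force: [-19.6, -0.5, 22.3]
opening: 0.0324
grip_force: 66.9
```

```bash
python3 - <<'E'
from h import *
st()
E
```

```text
t 22.87 tcp [638.8 251.6 274.9] yawy -26.7 q6 0.73 F [-19.6  -0.5  22.3] T [ 0.01  3.35 -0.02] op 32.4 g 66.9
```

>>> apply_moves --pt "0 0 0 -0.003 0" --pt "0.06 0 0 -0.003 0" --pt "0.06 0 0 -0.003 0" --pt "0.06 0 0 -0.003 0" --pt "0.06 0 0 -0.03 0" --pt "0.06 0 0 -0.07 0" --pt "0.06 0 0 -0.11 0.1" --pt "0.06 0 0 -0.13 0.22" --pt "0.05 0 0 -0.13 0.34" --pt "0.05 0 0 -0.13 0.46" --pt "0.05 0 0 -0.13 0.58" --pt "0.05 0 0 -0.13 0.7"

```text
t: 23.87
tool_pos: [0.6396, 0.2502, 0.3987]
tool_rot: [3.079, 0.621, 0.003]
contact_force: [-0.2, -0.5, 0.2]
opening: 0.0501
grip_force: 0.0
```

```bash
python3 - <<'E'
from h import *
go(.5943,-.1195,.37,-103.7)
for n in("scene","top"):
  W=cloud(eyes.get_image(n));print(rect(W,(.64,.251),.03,.105,.145), rect(W,(.64,.251),.022,.119,.146), "key",bar(W,(.594,-.119),.048,.147,.16))
E
```

```text
t 23.87 tcp [639.6 250.2 398.7] yawy -67.2 q6 1.44 F [-0.2 -0.5  0.2] T [-0.03 -0.05  0.04] op 50.1 g 0.0
move tool mm [-185.2  323.2   28.7] roll 0.637 rows 9.0
(297, [0.6451, 0.2519, 0.1199], [642.1, 250.7], [34.0, 31.7], 69.3) (217, [0.6423, 0.2512, 0.1224], [641.7, 250.4], [34.0, 30.6], 63.4) key (195, array([ 0.5988, -0.1187,  0.1503]), array([ 596.8, -119.7]), array([17.9, 78.6]), 76.1, np.float64(165.6))
None None key (148, array([ 0.5933, -0.118 ,  0.1516]), array([ 593.7, -117.9]), array([14.8, 80.1]), 75.7, np.float64(166.1))
```

>>> apply_moves --pt "0.045 -0.018 0.032 0 0.07" --pt "0.045 -0.036 0.064 0 0.14" --pt "0.045 -0.054 0.096 0 0.21" --pt "0.045 -0.073 0.128 0 0.28" --pt "0.045 -0.092 0.16 0 0.35" --pt "0.045 -0.11 0.192 0 0.42" --pt "0.045 -0.128 0.224 0 0.49" --pt "0.045 -0.147 0.256 0 0.56" --pt "0.045 -0.166 0.29 0 0.635" --pt "0.045 -0.185 0.323 0 0.635" --pt "0.045 -0.185 0.323 0.01 0.635" --pt "0.045 -0.185 0.323 0.02 0.635"

```text
t: 24.97
tool_pos: [0.5963, -0.1214, 0.3786]
tool_rot: [3.12, -0.363, 0.004]
contact_force: [-0.4, -1.0, 0.0]
opening: 0.0451
grip_force: 0.0
```

```bash
python3 - <<'E'
from h import *
go(.5943,-.1195,.3112,-103.7)
E
```

```text
t 24.97 tcp [ 596.3 -121.4  378.6] yawy -103.3 q6 1.48 F [-0.4 -1.   0. ] T [-0.04 -0.01  0.04] op 45.1 g 0.0
move tool mm [-2.6 -1.4 67.4] roll 0.008 rows 1.6
```

>>> apply_moves --pt "0.045 -0.0013 -0.0007 0.02 0" --pt "0.045 -0.0013 -0.0007 0.04 0" --pt "0.045 -0.0013 -0.0007 0.058 0" --pt "0.045 -0.0013 -0.0007 0.065 0" --pt "0.045 -0.0013 -0.0007 0.066 0" --pt "0.0 -0.0013 -0.0007 0.066 0" --pt "0.0 -0.0013 -0.0007 0.066 0" --pt "0.0 -0.0013 -0.0007 0.066 0" --pt "0.0 -0.0013 -0.0007 0.066 0" --pt "0.0 -0.0013 -0.0007 0.066 0" --newtons 90

```text
t: 25.8
tool_pos: [0.5957, -0.1188, 0.3139]
tool_rot: [3.119, -0.361, 0.005]
contact_force: [-2.7, -3.0, 5.5]
opening: 0.0126
grip_force: 89.6
```

```bash
python3 - <<'E'
from h import *
st()
E
```

```text
t 25.8 tcp [ 595.7 -118.8  313.9] yawy -103.2 q6 1.48 F [-2.7 -3.   5.5] T [-0.7   0.37  0.05] op 12.6 g 89.6
```

>>> apply_moves --pt "0 0 0 0 -0.12" --pt "0 0 0 0 -0.24" --pt "0 0 0 0 -0.36" --pt "0 0 0 0 -0.48" --pt "0 0 0 0 -0.6" --pt "0 0 0 0 -0.72" --pt "0 0 0 0 -0.84" --pt "0 0 0 0 -0.96" --pt "0 0 0 0 -1.08" --pt "0 0 0 0 -1.2" --pt "0 0 0 0 -1.32" --pt "0 0 0 0 -1.44"

```text
t: 26.8
tool_pos: [0.595, -0.1178, 0.3137]
tool_rot: [-2.577, -1.792, 0.001]
contact_force: [-7.4, 0.6, 11.0]
opening: 0.0121
grip_force: 90.2
```

>>> apply_moves --pt "0 0 0 0 -0.12" --pt "0 0 0 0 -0.24" --pt "0 0 0 0 -0.32" --pt "0 0 0 0 -0.4" --pt "0 0 0 0 -0.46" --pt "0 0 0 0 -0.5" --pt "0 0 0 0 -0.5"

```text
t: 27.38
tool_pos: [0.5945, -0.1178, 0.3137]
tool_rot: [-2.059, -2.367, 0.002]
contact_force: [-10.6, 2.1, 12.3]
opening: 0.0125
grip_force: 90.4
```

```bash
python3 - <<'E'
from h import *
st()
E
```

```text
t 27.38 tcp [ 594.5 -117.8  313.7] yawy 8.0 q6 -0.46 F [-10.6   2.1  12.3] T [ 0.25  1.99 -0.38] op 12.5 g 90.4
```

>>> apply_moves --pt "0 0 0 0 -0.06" --pt "0 0 0 0 -0.1" --pt "0 0 0 0 -0.1"

```text
t: 27.63
tool_pos: [0.5944, -0.118, 0.3137]
tool_rot: [-1.939, -2.465, 0.002]
contact_force: [-11.4, 2.1, 11.8]
opening: 0.0123
grip_force: 90.8
```

```bash
python3 - <<'E'
from h import *
st()
p=eyes.get_image("scene");W=cloud(p);print("foot",rect(W,(.594,-.119),.04,.1,.122))
E
```

```text
t 27.63 tcp [ 594.4 -118.   313.7] yawy 13.6 q6 -0.56 F [-11.4   2.1  11.8] T [ 0.23  2.13 -0.81] op 12.3 g 90.8
foot (292, [0.608, -0.113, 0.1139], [597.3, -119.7], [46.6, 45.7], 13.2)
```

>>> apply_moves --pt "0 0 0 0 0.1" --pt "0 0 0 0 0.16" --pt "0 0 0 0 0.16" --pt "0 0 0 -0.02 0.16" --pt "0 0 0 -0.045 0.16" --pt "0 0.01 0 -0.045 0.14" --pt "0 0.04 0 -0.045 0.14" --pt "0 0.07 0 -0.045 0.14" --pt "0 0.1 0 -0.045 0.14" --pt "0 0.1 0 -0.045 0.14" --pt "0 0.1 0 -0.045 0.14"

```text
t: 28.6
tool_pos: [0.5706, -0.0189, 0.3547]
tool_rot: [-2.103, -2.331, 0.001]
contact_force: [-0.3, -0.5, -2.7]
opening: 0.0122
grip_force: 89.1
```

```bash
python3 - <<'E'
from h import *
go(.6266,.0142,.356,6)
p=eyes.get_image("scene");cv2.imwrite("pics/s10.png",cv2.resize(p["img"][180:300,190:390],None,fx=4,fy=4))
E
```

```text
t 28.6 tcp [570.6 -18.9 354.7] yawy 5.9 q6 -0.27 F [-0.3 -0.5 -2.7] T [-0.03  0.02  0.02] op 12.2 g 89.1
move tool mm [27.2 59.1 -1.3] roll -0.002 rows 1.6
```

View pics/s10.png

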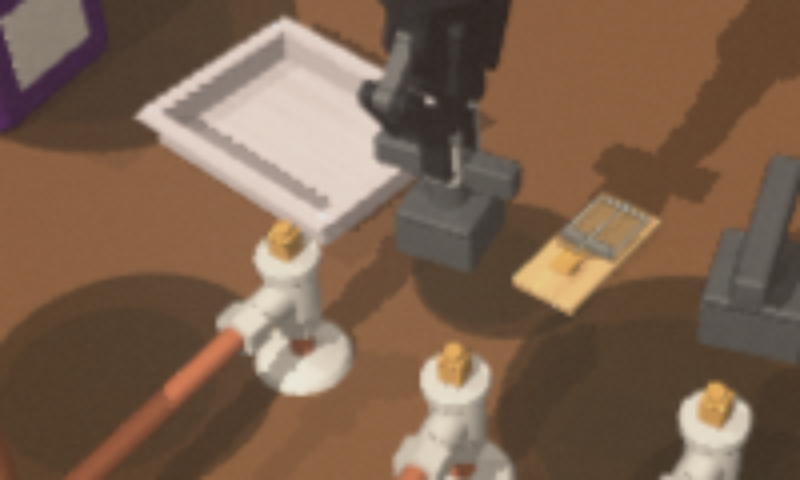

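>>> apply_moves --pt "0 0.012 0.026 0 0" --pt "0 0.023 0.05 0 0" --pt "0 0.027 0.059 0 0" --pt "0 0.027 0.059 0 0" --pt "0 0.027 0.059 0.01 0" --pt "0 0.027 0.059 0.02 0" --pt "0 0.027 0.059 0.026 0" --pt "0 0.027 0.059 0.03 0" --pt "0 0.027 0.059 0.032 0" --pt "0 0.027 0.059 0.032 0"

```text
t: 29.48
tool_pos: [0.628, 0.0113, 0.3293]
tool_rot: [2.108, 2.326, 0.005]
contact_force: [-4.2, 2.3, 14.8]
opening: 0.0126
grip_force: 91.9
```

```bash
python3 - <<'E'
from h import *
go(.6266,.0142,.3137,6)
E
```

```text
t 29.48 tcp [628.   11.3 329.3] yawy 5.6 q6 -0.2 F [-4.2  2.3 14.8] T [0.48 1.04 0.02] op 12.6 g 91.9
move tool mm [ 3.  -1.1 15.6] roll -0.006 rows 0.4
```

>>> apply_moves --pt "0 0.001 -0.0005 0 0" --pt "0 0.002 -0.001 0 0" --pt "0 0.0028 -0.001 0 0" --pt "0 0.0028 -0.001 0.001 -0.04" --pt "0 0.0028 -0.001 0.002 -0.08" --pt "0 0.0028 -0.001 0.002 -0.04" --pt "0 0.0028 -0.001 0.002 0" --pt "0 0.0028 -0.001 0.002 0.04" --pt "0 0.0028 -0.001 0.002 0.08" --pt "0 0.0028 -0.001 0.002 0.1" --pt "0 0.0028 -0.001 0.002 0.05" --pt "0 0.0028 -0.001 0.002 0"

```text
t: 30.48
tool_pos: [0.6273, 0.0132, 0.3293]
tool_rot: [2.103, 2.325, 0.006]
contact_force: [-3.1, -0.7, 19.7]
opening: 0.0124
grip_force: 92.4
```

```bash
python3 - <<'E'
from h import *
go(.6266,.0142,.3137,6)
E
```

```text
t 30.48 tcp [627.3  13.2 329.3] yawy 5.7 q6 -0.2 F [-3.1 -0.7 19.7] T [-0.15  1.   -0.06] op 12.4 g 92.4
move tool mm [ 1.1 -0.7 15.6] roll -0.005 rows 0.4
```

>>> apply_moves --pt "0 0.0012 -0.0008 -0.001 -0.1" --pt "0 0.0012 -0.0008 -0.001 -0.18" --pt "0 0.0012 -0.0008 -0.001 -0.1" --pt "0 0.0012 -0.0008 -0.001 -0.03" --pt "0 0.0012 -0.0008 -0.001 0.03" --pt "0 0.0012 -0.0008 -0.001 0.1" --pt "0 0.0012 -0.0008 -0.001 0.16" --pt "0 0.0012 -0.0008 -0.001 0.22" --pt "0 0.0012 -0.0008 -0.001 0.22"

```text
t: 31.23
tool_pos: [0.6265, 0.0141, 0.3294]
tool_rot: [2.349, 2.074, 0.007]
contact_force: [-1.3, -1.7, 15.5]
opening: 0.0122
grip_force: 91.9
```

```bash
python3 - <<'E'
from h import *
go(.6266,.0142,.3137,6)
E
```

```text
t 31.23 tcp [626.5  14.1 329.4] yawy -7.1 q6 0.03 F [-1.3 -1.7 15.5] T [-0.43  0.36  0.04] op 12.2 g 91.9
move tool mm [ 0.2 -0.  15.7] roll -0.229 rows 1.8
```

>>> apply_moves --pt "0 0 0 -0.01 -0.05" --pt "0 0 0 -0.025 -0.15" --pt "0 0 0 -0.025 -0.22" --pt "0 0 0 -0.025 -0.22" --pt "0 0 0 -0.025 -0.22" --pt "0 0 0 -0.025 -0.22"

```text
t: 31.73
tool_pos: [0.6246, 0.0152, 0.3469]
tool_rot: [-2.11, -2.325, 0.003]
contact_force: [-0.2, 0.3, -3.2]
opening: 0.0124
grip_force: 89.5
```

```bash
python3 - <<'E'
from h import *
o,M=st();c=o["tool_pos"];print(M.round(3).tolist())
for n in("scene",):
    p=eyes.get_image(n);W=cloud(p);zb=c[2]-.2239
    print("foot",rect(W,c,.04,zb-.003,zb+.032),"top face",rect(W,c,.033,zb+.026,zb+.034))
    print("S2 brass",rect(W,(.627,.014),.03,.09,.115,brass(p)))
    cv2.imwrite("pics/s11.png",cv2.resize(p["img"][215:315,255:355],None,fx=6,fy=6,interpolation=cv2.INTER_CUBIC))
E
```

```text
t 31.73 tcp [624.6  15.2 346.9] yawy 5.6 q6 -0.19 F [-0.2  0.3 -3.2] T [-0.01 -0.03 -0.01] op 12.4 g 89.5
[[-0.097, 0.995, -0.003], [0.995, 0.097, 0.0], [0.0, -0.003, -1.0]]
foot (445, [0.6403, 0.0186, 0.1428], [629.5, 13.3], [42.6, 44.9], 5.8) top face (197, [0.6377, 0.0157, 0.1521], [635.8, 13.9], [28.5, 44.4], 7.8)
S2 brass (20, [0.6344, 0.0147, 0.0979], [634.3, 14.3], [4.3, 10.6], 12.2)
```

View pics/s11.png

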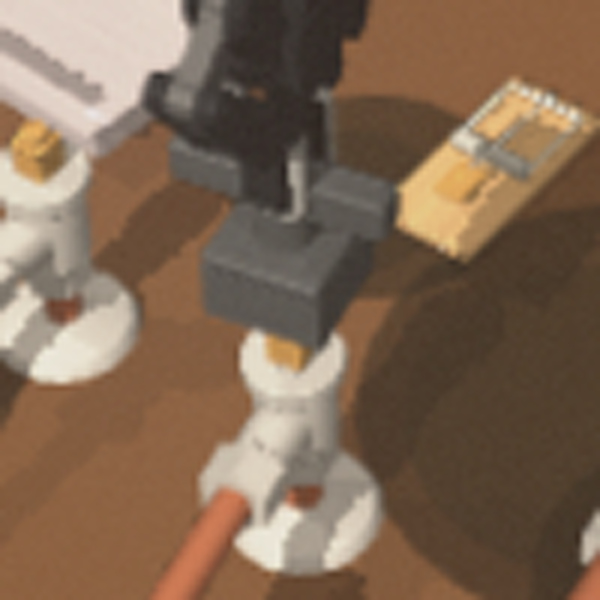

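>>> apply_moves --pt "0 0.015 -0.03 0 0" --pt "0 0.03 -0.06 0 0" --pt "0 0.043 -0.086 0 0" --pt "0 0.043 -0.086 0.03 0" --pt "0 0.043 -0.086 0.065 0" --pt "0 0.043 -0.086 0.1 0" --pt "0 0.043 -0.086 0.115 0" --pt "0 0.043 -0.086 0.12 0" --pt "0 0.043 -0.086 0.123 0" --pt "0 0.043 -0.086 0.123 0"

```text
t: 32.62
tool_pos: [0.5359, 0.0497, 0.226]
tool_rot: [2.109, 2.328, 0.001]
contact_force: [0.2, -0.1, -3.2]
opening: 0.0123
grip_force: 89.8
```

```bash
python3 - <<'E'
from h import *
st()
E
```

```text
t 32.62 tcp [535.9  49.7 226. ] yawy 5.6 q6 -0.14 F [ 0.2 -0.1 -3.2] T [ 0.01  0.   -0.01] op 12.3 g 89.8
```

Lower until it touches, then open and raise clear so I can measure the key.

>>> apply_moves --pt "0 0 0 0.0015 0" --pt "0 0 0 0.003 0" --pt "0 0 0 0.003 0" --pt "0.045 0 0 0.003 0" --pt "0.045 0 0 0.003 0" --pt "0.045 0 0 0.003 0" --pt "0.045 0 0 -0.03 0" --pt "0.045 0 0 -0.06 0" --pt "0.045 0 0 -0.08 0" --pt "0.045 0 -0.04 -0.08 0" --pt "0.045 0 -0.08 -0.08 0" --pt "0.045 0 -0.08 -0.08 0"

```text
t: 33.62
tool_pos: [0.4499, 0.0421, 0.303]
tool_rot: [-2.105, -2.325, 0.007]
contact_force: [-0.5, 0.0, -1.7]
opening: 0.045
grip_force: 0.0
```

>>> apply_moves --pt "0.045 0 0 0 0" --pt "0.045 0 0 0 0" --pt "0.045 0 0 0 0"

```text
t: 33.87
tool_pos: [0.4571, 0.0418, 0.3069]
tool_rot: [2.108, 2.327, 0.002]
contact_force: [-0.8, 1.1, 0.4]
opening: 0.0448
grip_force: 0.0
```

```bash
python3 - <<'E'
from h import *
o,M=st()
for n in("scene","top"):
    p=eyes.get_image(n);W=cloud(p)
    print(n,"bar",bar(W,(.536,.05)),"foot",rect(W,(.536,.05),.035,.026,.034))
    for s in [(.584,.1447),(.627,.0135),(.5943,-.1183)]:
        print("  brass",rect(W,s,.016,.094,.116,brass(p)),"body",rect(W,s,.022,.0875,.093)[2])
    cv2.imwrite(f"pics/z_{n}.png",p["img"])
E
```

```text
t 33.87 tcp [457.1  41.8 306.9] yawy 5.7 q6 -0.17 F [-0.8  1.1  0.4] T [ 0.04 -0.03  0.04] op 44.8 g 0.0
scene bar (189, array([0.5418, 0.0489, 0.0604]), array([541.8,  47.2]), array([17.6, 80.3]), 6.6, np.float64(95.7)) foot (152, [0.5511, 0.0493, 0.0289], [548.8, 48.1], [29.0, 43.8], 3.8)
  brass (62, [0.5892, 0.146, 0.1044], [587.4, 144.9], [16.7, 13.5], 4.0) body [589.2, 144.4]
  brass (62, [0.6307, 0.0144, 0.1036], [628.7, 13.0], [15.1, 13.9], 13.1) body [630.3, 14.5]
  brass (57, [0.5986, -0.117, 0.104], [597.2, -118.3], [15.4, 14.7], 79.8) body [598.3, -118.0]
top bar (0, array([nan, nan, nan]), array([0., 0.]), array([0., 0.]), 0.0, np.float64(nan)) foot None
  brass (12, [0.5813, 0.146, 0.109], [581.2, 145.7], [6.3, 9.0], 81.7) body [584.6, 145.0]
  brass (12, [0.6224, 0.0145, 0.1086], [622.8, 14.2], [5.7, 8.8], 85.4) body [625.8, 15.1]
  brass (15, [0.592, -0.1171, 0.1077], [591.2, -117.4], [8.8, 9.5], 83.9) body [593.8, -117.4]
  avg = a.mean(axis, **keepdims_kw)
  ret = um.true_divide(
h.py:21: RuntimeWarning: Degrees of freedom <= 0 for slice
  b=cv2.minAreaRect((P[:,:2]*1000).astype(np.float32));e,V=np.linalg.eigh(np.cov(P[:,:2].T));d=V[:,1];a=np.degrees(np.arctan2(d[1],d[0]))%180
  c *= np.true_divide(1, fact)
  c *= np.true_divide(1, fact)
h.py:22: RuntimeWarning: Mean of empty slice.
  return len(P),P.mean(0).round(4),np.round(b[0],1),np.round(b[1],1),round(b[2],1),a.round(1)
```

>>> apply_moves --pt "0.045 0 0.03 0 0" --pt "0.045 0 0.06 0 0" --pt "0.045 0 0.082 0 0" --pt "0.045 0 0.082 0.02 0" --pt "0.045 0 0.082 0.03 0" --pt "0.045 0 0.082 0.03 0" --pt "0.045 0 0.082 0.03 0" --pt "0.045 0 0.082 0.03 0" --pt "0.045 0 0.082 0.03 0" --pt "0.045 0 0.082 0.03 0"

```text
t: 34.8
tool_pos: [0.5376, 0.05, 0.2768]
tool_rot: [2.108, 2.328, 0.002]
contact_force: [-0.4, 0.2, 0.4]
opening: 0.0447
grip_force: 0.0
```

```bash
python3 - <<'E'
from h import *
o,M=st();print(o["dq"].round(3));go(.5394,.0478,.2185,5.7,M,o)
E
```

```text
t 34.8 tcp [537.6  50.  276.8] yawy 5.7 q6 -0.14 F [-0.4  0.2  0.4] T [-0.    0.02  0.03] op 44.7 g 0.0
[-0.     0.     0.001  0.     0.    -0.001]
move tool mm [-2.3  1.5 58.3] roll -0.001 rows 1.4
```

>>> apply_moves --pt "0.045 -0.0023 0.0015 0.02 0" --pt "0.045 -0.0023 0.0015 0.04 0" --pt "0.045 -0.0023 0.0015 0.055 0" --pt "0.045 -0.0023 0.0015 0.0585 0" --pt "0.045 -0.0023 0.0015 0.0585 0" --pt "0.045 -0.0023 0.0015 0.0585 0" --pt "0.0 -0.0023 0.0015 0.0585 0" --pt "0.0 -0.0023 0.0015 0.0585 0" --pt "0.0 -0.0023 0.0015 0.0585 0" --pt "0.0 -0.0023 0.0015 0.0585 0" --pt "0.0 -0.0023 0.0015 0.0585 0" --pt "0.0 -0.0023 0.0015 0.0585 0" --newtons 90

```text
t: 35.8
tool_pos: [0.5395, 0.0478, 0.2192]
tool_rot: [-2.108, -2.329, 0.001]
contact_force: [-5.2, -0.6, 8.6]
opening: 0.0125
grip_force: 91.2
```

```bash
python3 - <<'E'
from h import *
st()
E
```

```text
t 35.8 tcp [539.5  47.8 219.2] yawy 5.7 q6 -0.15 F [-5.2 -0.6  8.6] T [-0.1   0.93  0.01] op 12.5 g 91.2
```

>>> apply_moves --pt "0 0 0 -0.035 0" --pt "0 0 0 -0.075 0" --pt "0 0 0 -0.11 0" --pt "0 0 0 -0.13 0" --pt "0 -0.014 0.027 -0.13 0" --pt "0 -0.028 0.054 -0.13 0" --pt "0 -0.0433 0.0833 -0.13 0" --pt "0 -0.0433 0.0833 -0.13 0" --pt "0 -0.0433 0.0833 -0.13 0" --pt "0 -0.0433 0.0833 -0.13 0" --pt "0 -0.0433 0.0833 -0.13 0" --pt "0 -0.0433 0.0833 -0.13 0"

```text
t: 36.8
tool_pos: [0.6256, 0.0134, 0.3472]
tool_rot: [-2.108, -2.329, 0.0]
contact_force: [0.1, -0.2, -3.3]
opening: 0.0128
grip_force: 91.6
```

```bash
python3 - <<'E'
from h import *
o,M=st();c=o["tool_pos"];p=eyes.get_image("scene");W=cloud(p);zb=c[2]-.2192
print("foot",rect(W,c,.04,zb-.003,zb+.032),"top face",rect(W,c,.033,zb+.026,zb+.034))
go(.6267,.0130,.3252,6,M,o)
E
```

```text
t 36.8 tcp [625.6  13.4 347.2] yawy 5.7 q6 -0.2 F [ 0.1 -0.2 -3.3] T [ 0.07 -0.02  0.04] op 12.8 g 91.6
foot (439, [0.641, 0.0194, 0.1476], [629.4, 13.6], [43.7, 45.5], 5.8) top face (201, [0.639, 0.0168, 0.1571], [635.8, 14.7], [30.4, 43.4], 4.3)
move tool mm [-0.5  1.1 22. ] roll -0.005 rows 0.5
```

>>> apply_moves --pt "0 0 0 0.01 0" --pt "0 0 0 0.018 0" --pt "0 0 0 0.022 0" --pt "0 0 0 0.025 0" --pt "0 0 0 0.025 0" --pt "0 0 0 0.025 -0.05" --pt "0 0 0 0.025 -0.1" --pt "0 0 0 0.025 -0.15" --pt "0 0 0 0.025 -0.2" --pt "0 0 0 0.025 -0.25" --pt "0 0 0 0.025 -0.3" --pt "0 0 0 0.025 -0.3"

```text
t: 37.85
tool_pos: [0.6264, 0.0129, 0.3222]
tool_rot: [-1.736, -2.618, 0.0]
contact_force: [-0.0, 0.3, -3.7]
opening: 0.013
grip_force: 91.6
```

```bash
python3 - <<'E'
from h import *
st()
E
```

```text
t 37.85 tcp [626.4  12.9 322.2] yawy 22.9 q6 -0.5 F [-0.   0.3 -3.7] T [-0.01  0.09 -0.1 ] op 13.0 g 91.6
```

>>> apply_moves --pt "0 0 0 0.006 0" --pt "0 0 0 0.011 0" --pt "0 0 0 0.013 0" --pt "0 0 0 0.013 0" --pt "0 0 0 0.013 -0.12" --pt "0 0 0 0.013 -0.24" --pt "0 0 0 0.013 -0.36" --pt "0 0 0 0.013 -0.48" --pt "0 0 0 0.013 -0.6" --pt "0 0 0 0.013 -0.72" --pt "0 0 0 0.013 -0.84" --pt "0 0 0 0.013 -0.96"

```text
t: 38.85
tool_pos: [0.6265, 0.0131, 0.3119]
tool_rot: [-0.325, -3.124, -0.0]
contact_force: [-6.7, 1.4, 8.4]
opening: 0.0128
grip_force: 93.6
```

>>> apply_moves --pt "0 0 0 0 -0.12" --pt "0 0 0 0 -0.24" --pt "0 0 0 0 -0.36" --pt "0 0 0 0 -0.46" --pt "0 0 0 0 -0.54" --pt "0 0 0 0 -0.6" --pt "0 0 0 0 -0.6"

```text
t: 39.43
tool_pos: [0.6264, 0.013, 0.3117]
tool_rot: [0.605, -3.082, -0.001]
contact_force: [-7.3, 1.0, 8.0]
opening: 0.0125
grip_force: 94.2
```

```bash
python3 - <<'E'
from h import *
st()
E
```

```text
t 39.43 tcp [626.4  13.  311.7] yawy 112.2 q6 -2.06 F [-7.3  1.   8. ] T [ 0.16  1.52 -0.24] op 12.5 g 94.2
```

>>> apply_moves --pt "0 0 0 -0.001 -0.06" --pt "0 0 0 -0.001 -0.12" --pt "0 0 0 -0.001 -0.14" --pt "0 0 0 -0.001 -0.14"

```text
t: 39.77
tool_pos: [0.6263, 0.013, 0.3117]
tool_rot: [0.815, -3.033, -0.002]
contact_force: [-5.1, 1.1, 3.7]
opening: 0.0128
grip_force: 93.9
```

```bash
python3 - <<'E'
from h import *
st();p=eyes.get_image("scene");W=cloud(p);print("foot",rect(W,(.6267,.013),.04,.1,.122))
E
```

```text
t 39.77 tcp [626.3  13.  311.7] yawy 120.1 q6 -2.19 F [-5.1  1.1  3.7] T [ 0.18  1.13 -0.7 ] op 12.8 g 93.9
foot (253, [0.6398, 0.0209, 0.1147], [629.6, 13.1], [44.7, 43.7], 30.4)
```

>>> apply_moves --pt "0 0 0 0 0.1" --pt "0 0 0 0 0.2" --pt "0 0 0 0 0.22" --pt "0 0 0 -0.02 0.22" --pt "0 0 0 -0.045 0.22" --pt "0 0 0 -0.045 0.34" --pt "0 0 0 -0.045 0.46" --pt "0 0 0 -0.045 0.58" --pt "0 0 0 -0.045 0.7" --pt "0 0 0 -0.045 0.82" --pt "0 0 0 -0.045 0.94" --pt "0 0 0 -0.045 1.06"

```text
t: 40.82
tool_pos: [0.6265, 0.013, 0.3545]
tool_rot: [0.833, 3.029, 0.0]
contact_force: [-0.9, 0.0, -4.0]
opening: 0.0126
grip_force: 95.0
```

>>> apply_moves --pt "0 0 0 0 0.12" --pt "0 0 0 0 0.24" --pt "0 0 0 0 0.36" --pt "0 0 0 0 0.48" --pt "0 0 0 0 0.6" --pt "0 0 0 0 0.72" --pt "0 0 0 0 0.84" --pt "0 0 0 0 0.96" --pt "0 0 0 0 1.0" --pt "0 0 0 0 1.0" --pt "0 0 0 0 1.0"

```text
t: 41.73
tool_pos: [0.6265, 0.013, 0.3547]
tool_rot: [2.175, 2.266, 0.0]
contact_force: [-0.3, 0.5, -3.4]
opening: 0.0127
grip_force: 95.0
```

```bash
python3 - <<'E'
from h import *
go(.5838,.1448,.351,2)
E
```

```text
t 41.73 tcp [626.5  13.  354.7] yawy 2.3 q6 -0.14 F [-0.3  0.5 -3.4] T [ 0.03  0.   -0.04] op 12.7 g 95.0
move tool mm [133.5 -37.2   3.7] roll 0.006 rows 3.3
```

>>> apply_moves --pt "0 0.03 -0.008 0 0" --pt "0 0.06 -0.017 0 0" --pt "0 0.09 -0.025 0 0" --pt "0 0.12 -0.033 0 0" --pt "0 0.1335 -0.0372 0.003 0" --pt "0 0.1335 -0.0372 0.003 0" --pt "0 0.1335 -0.0372 0.003 0" --pt "0 0.1335 -0.0372 0.003 0" --pt "0 0.1335 -0.0372 0.003 0" --pt "0 0.1335 -0.0372 0.003 0"

```text
t: 42.57
tool_pos: [0.5845, 0.1439, 0.3523]
tool_rot: [2.179, 2.263, 0.0]
contact_force: [-0.6, -0.3, -3.5]
opening: 0.0128
grip_force: 94.9
```

```bash
python3 - <<'E'
from h import *
o,M=st();c=o["tool_pos"];p=eyes.get_image("scene");W=cloud(p);zb=c[2]-.2217
print("foot",rect(W,c,.04,zb-.003,zb+.032))
E
```

```text
t 42.57 tcp [584.5 143.9 352.3] yawy 2.2 q6 0.08 F [-0.6 -0.3 -3.5] T [-0.06 -0.01  0.04] op 12.8 g 94.9
foot (383, [0.6016, 0.1482, 0.151], [588.4, 143.4], [44.6, 44.6], 2.7)
```

>>> apply_moves --pt "0 0.001 -0.0016 0 0" --pt "0 0.001 -0.0016 0.01 0" --pt "0 0.001 -0.0016 0.019 0" --pt "0 0.001 -0.0016 0.024 0" --pt "0 0.001 -0.0016 0.027 0" --pt "0 0.001 -0.0016 0.028 -0.05" --pt "0 0.001 -0.0016 0.028 -0.1" --pt "0 0.001 -0.0016 0.028 -0.15" --pt "0 0.001 -0.0016 0.028 -0.2" --pt "0 0.001 -0.0016 0.028 -0.25" --pt "0 0.001 -0.0016 0.028 -0.25"

```text
t: 43.53
tool_pos: [0.5827, 0.1458, 0.3248]
tool_rot: [1.877, 2.518, 0.0]
contact_force: [-1.8, -1.5, 0.8]
opening: 0.0124
grip_force: 95.7
```

```bash
python3 - <<'E'
from h import *
st()
E
```

```text
t 43.53 tcp [582.7 145.8 324.8] yawy 16.6 q6 -0.17 F [-1.8 -1.5  0.8] T [-0.18  0.08 -0.02] op 12.4 g 95.7
```

>>> apply_moves --pt "0 0 0 0.002 0" --pt "0 0 0 0.004 0" --pt "0 0 0 0.006 0" --pt "0 0 0 0.006 0"

```text
t: 43.87
tool_pos: [0.5833, 0.1459, 0.3236]
tool_rot: [1.878, 2.515, 0.002]
contact_force: [-8.4, -3.0, 18.7]
opening: 0.0125
grip_force: 99.0
```

```bash
python3 - <<'E'
from h import *
st()
E
```

```text
t 43.87 tcp [583.3 145.9 323.6] yawy 16.5 q6 -0.17 F [-8.4 -3.  18.7] T [-0.55  1.64 -0.02] op 12.5 g 99.0
```

>>> apply_moves --pt "0 -0.0007 -0.0009 -0.003 0" --pt "0 -0.0007 -0.0009 -0.003 0.06" --pt "0 -0.0007 -0.0009 -0.003 0.12" --pt "0 -0.0007 -0.0009 -0.003 0.18" --pt "0 -0.0007 -0.0009 -0.003 0.24" --pt "0 -0.0007 -0.0009 -0.003 0.3" --pt "0 -0.0007 -0.0009 -0.003 0.36" --pt "0 -0.0007 -0.0009 -0.003 0.42" --pt "0 -0.0007 -0.0009 -0.003 0.42"

```text
t: 44.62
tool_pos: [0.5827, 0.145, 0.3217]
tool_rot: [2.362, 2.066, 0.007]
contact_force: [6.3, 0.1, -3.0]
opening: 0.0126
grip_force: 94.9
```

```bash
python3 - <<'E'
from h import *
st();p=eyes.get_image("scene");W=cloud(p);print("foot",rect(W,(.584,.145),.04,.1,.14),)
cv2.imwrite("pics/s12.png",cv2.resize(p["img"][230:310,325:415],None,fx=7,fy=7,interpolation=cv2.INTER_CUBIC))
E
```

```text
t 44.62 tcp [582.7 145.  321.7] yawy -7.7 q6 0.25 F [ 6.3  0.1 -3. ] T [ 0.02 -1.11  0.03] op 12.6 g 94.9
foot (455, [0.6002, 0.1477, 0.1227], [587.3, 144.9], [45.0, 44.4], 81.9)
```

View pics/s12.png

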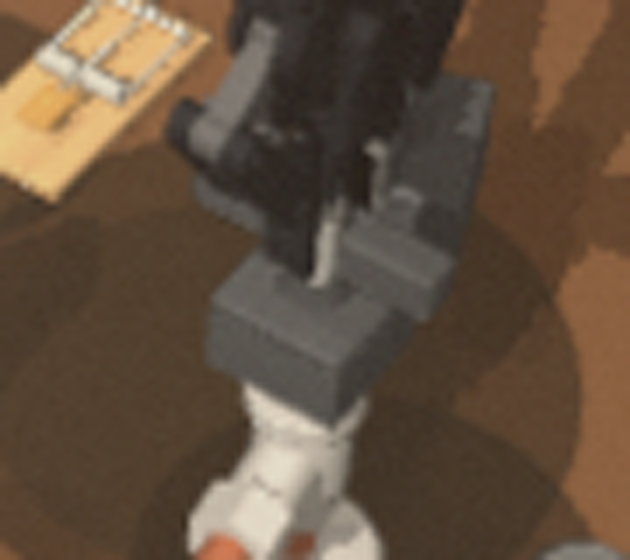

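>>> apply_moves --pt "0 0 0.001 0.003 0" --pt "0 0 0.001 0.007 0" --pt "0 0 0.001 0.0105 0" --pt "0 0 0.001 0.0125 0" --pt "0 0 0.001 0.0125 -0.1" --pt "0 0 0.001 0.0125 -0.2" --pt "0 0 0.001 0.0125 -0.3"

```text
t: 45.25
tool_pos: [0.5834, 0.1448, 0.309]
tool_rot: [2.019, 2.404, 0.004]
contact_force: [6.3, 0.5, -0.8]
opening: 0.0129
grip_force: 95.2
```

```bash
python3 - <<'E'
from h import *
st()
E
```

```text
t 45.25 tcp [583.4 144.8 309. ] yawy 9.9 q6 -0.05 F [ 6.3  0.5 -0.8] T [ 0.1  -1.27 -0.14] op 12.9 g 95.2
```

>>> apply_moves --pt "0 0 0 0 -0.12" --pt "0 0 0 0 -0.24" --pt "0 0 0 0 -0.36" --pt "0 0 0 0 -0.48" --pt "0 0 0 0 -0.6" --pt "0 0 0 0 -0.72" --pt "0 0 0 0 -0.84" --pt "0 0 0 0 -0.96" --pt "0 0 0 0 -1.08" --pt "0 0 0 0 -1.2" --pt "0 0 0 0 -1.32" --pt "0 0 0 0 -1.44"

```text
t: 46.25
tool_pos: [0.5832, 0.145, 0.3091]
tool_rot: [-0.068, 3.139, 0.002]
contact_force: [4.8, 0.3, -0.2]
opening: 0.0122
grip_force: 95.6
```

>>> apply_moves --pt "0 0 0 0 -0.1" --pt "0 0 0 0 -0.2" --pt "0 0 0 0 -0.28" --pt "0 0 0 0 -0.34" --pt "0 0 0 0 -0.34"

```text
t: 46.67
tool_pos: [0.5831, 0.1449, 0.3091]
tool_rot: [-0.588, 3.084, 0.002]
contact_force: [4.1, 1.6, 1.1]
opening: 0.0129
grip_force: 95.8
```

```bash
python3 - <<'E'
from h import *
st()
E
```

```text
t 46.67 tcp [583.1 144.9 309.1] yawy 111.6 q6 -1.83 F [4.1 1.6 1.1] T [ 0.32 -0.83 -0.59] op 12.9 g 95.8
```

>>> apply_moves --pt "0 0 0 0 -0.06" --pt "0 0 0 0 -0.09" --pt "0 0 0 0 -0.09" --pt "0 0 0 0 0.05" --pt "0 0 0 0 0.1" --pt "0 0 0 -0.02 0.1" --pt "0 0 0 -0.05 0.1" --pt "0 0 0 -0.08 0.1" --pt "0 -0.03 0 -0.08 0.1" --pt "0 -0.06 0 -0.08 0.1" --pt "0 -0.06 0 -0.08 0.1" --pt "0 -0.06 0 -0.08 0.1"

```text
t: 47.67
tool_pos: [0.6383, 0.1673, 0.3853]
tool_rot: [0.434, -3.103, 0.001]
contact_force: [-0.8, 0.0, -4.2]
opening: 0.0123
grip_force: 93.7
```

```bash
python3 - <<'E'
from h import *
st()
p=eyes.get_image("scene");W=cloud(p)
for s in [(.584,.1447),(.627,.0135),(.5943,-.1195)]:
    print("  brass",rect(W,s,.016,.094,.104,brass(p)),rect(W,s,.016,.094,.116,brass(p)))
t=eyes.get_image("top");Wt=cloud(t)
for q,V in((p,W),(t,Wt)): print("tray",rect(V,(.437,-.236),.14,.02,.034))
big=lambda x,y:cv2.resize(p["img"][y-25:y+25,x-22:x+23],None,fx=6,fy=10,interpolation=cv2.INTER_CUBIC)
cv2.imwrite("pics/s13.png",np.hstack([big(369,283),big(304,272),big(262,243)]))
E
```

```text
t 47.67 tcp [638.3 167.3 385.3] yawy 105.9 q6 -1.71 F [-0.8  0.  -4.2] T [ 0.04  0.01 -0.  ] op 12.3 g 93.7
  brass None None
  brass (26, [0.6323, 0.0156, 0.0995], [630.9, 17.0], [10.4, 17.0], 53.6) (60, [0.6306, 0.0145, 0.104], [629.3, 13.2], [15.5, 14.4], 11.6)
  brass (26, [0.5992, -0.1157, 0.0998], [598.6, -115.9], [12.4, 16.7], 52.7) (56, [0.5985, -0.1175, 0.1038], [596.3, -118.3], [13.6, 16.3], 81.2)
tray (845, [0.4396, -0.2303, 0.0254], [439.4, -231.7], [181.9, 143.9], 79.7)
tray (934, [0.4368, -0.2301, 0.0266], [436.7, -229.0], [178.6, 141.3], 79.3)
```

View pics/s13.png

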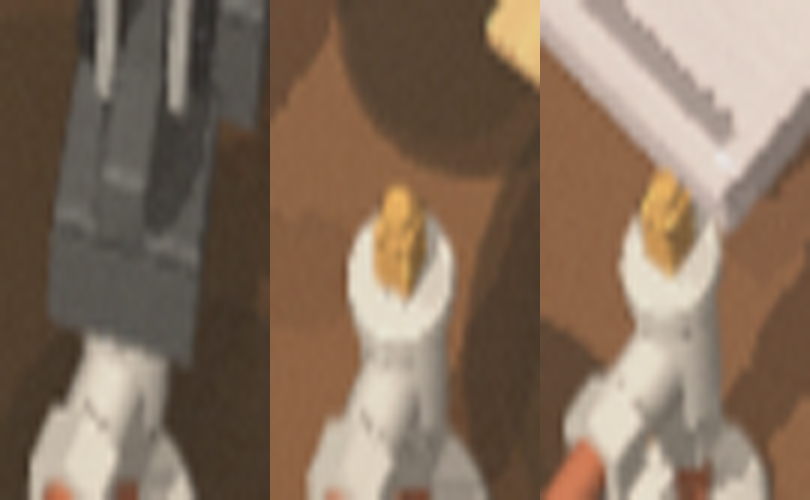

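```bash
python3 - <<'E'
from h import *
go(.4375,-.230,.385,106)
E
```

```text
t 47.77 tcp [637.5 166.9 386.2] yawy 105.9 q6 -1.71 F [ 0.4  0.  -3.4] T [-0.01  0.08 -0.  ] op 12.7 g 93.7
move tool mm [ 301.3 -326.8    2.8] roll -0.001 rows 10.7
```

>>> apply_moves --pt "0 0.015 -0.016 0 0" --pt "0 0.04 -0.043 0 0" --pt "0 0.068 -0.073 0 0" --pt "0 0.096 -0.104 0 0" --pt "0 0.124 -0.134 0 0" --pt "0 0.152 -0.165 0 0" --pt "0 0.18 -0.195 0 0" --pt "0 0.208 -0.225 0 0" --pt "0 0.235 -0.255 0 0" --pt "0 0.262 -0.284 0 0" --pt "0 0.285 -0.309 0 0" --pt "0 0.301 -0.327 0 0"

```text
t: 48.77
tool_pos: [0.4362, -0.2316, 0.3881]
tool_rot: [0.431, -3.11, -0.0]
contact_force: [0.9, 0.5, -4.0]
opening: 0.0122
grip_force: 93.8
```

>>> apply_moves --pt "0 0 0 0.03 0" --pt "0 0 0 0.07 0" --pt "0 0 0 0.11 0" --pt "0 0 0 0.11 0" --pt "0 0 0 0.11 0"

```text
t: 49.18
tool_pos: [0.4369, -0.2289, 0.2756]
tool_rot: [0.434, -3.106, -0.009]
contact_force: [0.4, -1.2, -2.3]
opening: 0.0124
grip_force: 93.7
```

```bash
python3 - <<'E'
from h import *
go(.4375,-.230,.225,106)
for n in("scene","top"):
    p=eyes.get_image(n);W=cloud(p)
    for s in [(.584,.1447),(.627,.0135),(.5943,-.1195)]: print("  brass",rect(W,s,.016,.094,.116,brass(p)))
    print("tray",rect(W,(.437,-.23),.14,.015,.034), "knob",rect(W,(.64,.251),.022,.119,.146))
    print("trap",rect(W,(.437,-.014),.08,.008,.03),"TCP foot",rect(W,(.4375,-.23),.045,.06,.09))
    for th in("trap_set","trap_sprung","tub","vinegar"): print(th,[(round(r["confidence"],2),ray(p,r["point"],0).round(3)) for r in eyes.tip_of(th,p)[:2]])
E
```

```text
t 49.18 tcp [ 436.9 -228.9  275.6] yawy 105.9 q6 -2.48 F [ 0.4 -1.2 -2.3] T [ 0.02 -0.06  0.01] op 12.4 g 93.7
move tool mm [-0.5 -1.5 50.6] roll -0.002 rows 1.2
  brass (60, [0.5895, 0.1459, 0.1044], [588.2, 145.4], [14.6, 13.6], 13.1)
  brass (58, [0.6301, 0.0146, 0.1043], [628.9, 13.2], [14.4, 15.1], 9.6)
  brass (55, [0.5983, -0.1173, 0.1036], [598.1, -117.6], [13.9, 16.3], 47.4)
tray (799, [0.4473, -0.2248, 0.0249], [438.2, -230.0], [182.8, 143.9], 80.2) knob (218, [0.6425, 0.2512, 0.1224], [642.3, 250.1], [32.3, 31.7], 69.3)
trap (164, [0.436, -0.0106, 0.0118], [440.1, -9.5], [42.9, 94.4], 83.4) TCP foot (256, [0.4518, -0.2176, 0.0764], [444.7, -227.1], [49.4, 46.2], 16.6)
trap_set [(0.61, array([ 0.44 , -0.019,  0.   ])), (0.45, array([ 0.546, -0.045,  0.   ]))]
trap_sprung [(0.79, array([0.651, 0.373, 0.   ]))]
tub [(0.87, array([ 0.479, -0.46 ,  0.   ]))]
vinegar [(0.86, array([0.448, 0.481, 0.   ]))]
  brass (12, [0.5815, 0.1461, 0.1081], [581.3, 146.3], [6.2, 8.3], 82.5)
  brass (13, [0.6226, 0.0147, 0.1097], [623.0, 14.2], [5.7, 10.3], 84.8)
  brass (15, [0.5918, -0.117, 0.1085], [591.4, -117.6], [9.0, 8.9], 85.7)
tray (333, [0.4631, -0.1773, 0.0261], [438.3, -228.2], [176.2, 138.6], 79.9) knob (108, [0.6368, 0.2523, 0.1241], [637.8, 252.4], [31.5, 32.9], 88.7)
trap (271, [0.435, -0.0105, 0.0117], [439.3, -12.3], [123.2, 143.0], 72.5) TCP foot None
trap_set [(0.78, array([ 0.435, -0.011,  0.   ])), (0.33, array([ 0.459, -0.243,  0.   ]))]
trap_sprung [(0.83, array([0.645, 0.361, 0.   ]))]
tub [(0.74, array([ 0.47 , -0.452,  0.   ]))]
vinegar [(0.65, array([0.438, 0.483, 0.   ]))]
```

```bash
python3 - <<'E'
from h import *
p=eyes.get_image("scene");now=p["img"].astype(np.float32);s0=cv2.imread("pics/scene0.png").astype(np.float32);zs=cv2.imread("pics/z_scene.png").astype(np.float32)
K=p["K"];T=np.linalg.inv(p["pose"])
def proj(P):
    c=P@T[:3,:3].T+T[:3,3];return c[:,:2]/c[:,2:]*[K[0,0],K[1,1]]+K[:2,2]
def sil(cx,cy,th,f=8,u0=0,v0=0):
    m=np.zeros((50*f,50*f),np.uint8);a=np.radians(th)
    c=np.array([[7,7],[7,-7],[-7,-7],[-7,7]])/1000@np.array([[np.cos(a),np.sin(a)],[-np.sin(a),np.cos(a)]])
    t=np.linspace(0,6.28,24)[:-1];n=np.stack([np.cos(t),np.sin(t)],1)*.005
    for pts,z0,z1 in((c,.090,.106),(n,.106,.111)):
        Q=np.vstack([np.c_[pts+[cx,cy],np.full(len(pts),z)] for z in(z0,z1)])
        h=cv2.convexHull(((proj(Q)-[u0,v0]+.5)*f).astype(np.float32)).astype(np.int32);cv2.fillConvexPoly(m,h,1)
    return cv2.resize(m.astype(np.float32),(50,50),interpolation=cv2.INTER_AREA)
for nm,s,im3 in(("S1",(.586,.1452),(s0,zs,now)),("S2",(.6288,.0135),(s0,zs,now)),("S3",(.5965,-.119),(s0,zs,now))):
    u,v=proj(np.array([[*s,.1]]))[0].astype(int);u0,v0=u-25,v-25
    out=[]
    for im in im3:
        q=im[v0:v0+50,u0:u0+50];h=cv2.cvtColor(q.astype(np.uint8),cv2.COLOR_BGR2HSV)
        b=((h[...,0]>12)&(h[...,0]<33)&(h[...,1]>105)&(h[...,2]>110)).astype(np.uint8)
        n,l,stt,cen=cv2.connectedComponentsWithStats(b);b=(l==min(range(1,n),key=lambda i:np.hypot(*(cen[i]-25))+ (99 if stt[i,4]<25 else 0))).astype(np.float32)
        best={}
        for th in range(-45,45,5):
            best[th]=min(np.abs(sil(s[0]+dx,s[1]+dy,th,8,u0,v0)-b).sum() for dx in(-.002,-.001,0,.001,.002) for dy in(-.002,-.001,0,.001,.002))
        k=sorted(best,key=best.get)[:4];out.append((int(b.sum()),[(i,round(float(best[i]),1)) for i in k]))
    g=[im[v-12:v+10,u-10:u+10] for im in im3]
    print(nm,out,"patchdiff 0-z",np.abs(g[0]-g[1]).mean().round(1),"z-now",np.abs(g[1]-g[2]).mean().round(1),"0-now",np.abs(g[0]-g[2]).mean().round(1))
E
```

```text
S1 [(78, [(10, 9.5), (15, 10.0), (5, 10.8), (0, 11.6)]), (79, [(10, 9.1), (15, 9.9), (5, 10.1), (0, 10.9)]), (77, [(10, 10.0), (15, 10.1), (5, 11.8), (20, 12.0)])] patchdiff 0-z 1.7 z-now 1.7 0-now 1.6
S2 [(833, [(-30, 760.2), (-25, 760.5), (-35, 760.5), (-20, 760.6)]), (827, [(20, 757.8), (10, 758.1), (15, 758.1), (25, 758.5)]), (834, [(20, 765.2), (25, 765.7), (15, 766.4), (30, 766.7)])] patchdiff 0-z 3.5 z-now 1.3 0-now 3.5
S3 [(313, [(-25, 258.4), (-30, 258.6), (-20, 258.7), (-35, 259.8)]), (68, [(-20, 12.0), (-25, 12.0), (-30, 12.3), (-15, 12.6)]), (346, [(-20, 291.2), (-10, 291.4), (-25, 291.5), (-15, 291.6)])] patchdiff 0-z 3.5 z-now 1.1 0-now 3.5
```

>>> apply_moves --pt "0 0 -0.001 0.02 0" --pt "0 0 -0.001 0.038 0" --pt "0 0 -0.001 0.046 0" --pt "0 0 -0.001 0.05 0" --pt "0 0 -0.001 0.051 0" --pt "0 0 -0.001 0.051 0" --pt "0 0 -0.001 0.051 0"

```text
t: 50.32
tool_pos: [0.4396, -0.2314, 0.2288]
tool_rot: [-0.435, 3.11, -0.002]
contact_force: [-0.3, 0.1, -3.4]
opening: 0.0124
grip_force: 93.7
```

```bash
python3 - <<'E'
from h import *
st()
E
```

```text
t 50.32 tcp [ 439.6 -231.4  228.8] yawy 105.9 q6 -2.48 F [-0.3  0.1 -3.4] T [-0.01  0.02  0.01] op 12.4 g 93.7
```

>>> apply_moves --pt "0 0 0 0.002 0" --pt "0 0 0 0.004 0" --pt "0 0 0 0.006 0" --pt "0 0 0 0.006 0" --pt "0.04 0 0 0.006 0" --pt "0.04 0 0 0.006 0" --pt "0.04 0 0 0.006 0" --pt "0.04 0 0 -0.02 0" --pt "0.04 0 0 -0.06 0" --pt "0.04 0 0 -0.1 0" --pt "0.04 0 0 -0.14 0" --pt "0.04 0 0 -0.16 0"

```text
t: 51.32
tool_pos: [0.4397, -0.2315, 0.3938]
tool_rot: [-0.435, 3.105, -0.009]
contact_force: [0.7, -0.6, 0.2]
opening: 0.0403
grip_force: 0.0
```

>>> apply_moves --pt "0.04 0 0.04 0 0" --pt "0.04 0 0.08 0 0" --pt "0.04 0 0.12 0 0" --pt "0.04 0 0.16 0 0" --pt "0.04 0 0.16 0 0" --pt "0.04 0 0.16 0 0" --pt "0.04 0 0.16 0 0"

```text
t: 51.9
tool_pos: [0.3953, -0.0772, 0.3879]
tool_rot: [-0.436, 3.11, -0.001]
contact_force: [-1.1, 0.5, 0.9]
opening: 0.0402
grip_force: 0.0
```

```bash
python3 - <<'E'
from h import *
st()
for n in("scene","top"):
    p=eyes.get_image(n);W=cloud(p);print(n,bar(W,(.4395,-.2314),.048,.058,.075),"tray",rect(W,(.437,-.23),.14,.018,.034)[2:], "hi",rect(W,(.4395,-.231),.1,.05,.3))
E
```

```text
t 51.9 tcp [395.3 -77.2 387.9] yawy 106.0 q6 -2.23 F [-1.1  0.5  0.9] T [-0.02 -0.02 -0.04] op 40.2 g 0.0
scene (129, array([ 0.4502, -0.2286,  0.0639]), array([ 448.5, -230.8]), array([78. , 15.9]), 16.8, np.float64(16.8)) tray ([438.1, -231.0], [183.3, 145.0], 79.0) hi (177, [0.4526, -0.225, 0.0668], [434.6, -186.6], [80.9, 107.8], 19.1)
top (147, array([ 0.4417, -0.23  ,  0.0649]), array([ 444.6, -229.2]), array([78.7, 15.8]), 17.2, np.float64(15.4)) tray ([436.9, -229.3], [177.9, 141.8], 79.3) hi (154, [0.4415, -0.2299, 0.0644], [444.2, -228.0], [78.7, 19.6], 15.3)
```

```bash
python3 -c "
from h import *
print(ctrl.finish_job())"
```

```text
the job is handed in; nothing more can be done
None
```

The job is handed in after about 52 s of robot time, with no verdict returned: three stops (the number fitted) shut, the drain knob pulled out and pushed home, the stops reopened, and the key standing in the foil tray. I could not read the spindle angles directly; I judged full travel from the wrist torque at each end stop and before/after camera pictures.

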